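# Pin the hold-down bar of the decanting cradle

### The job

Swing the brass hold-down bar shut across the bottle in the sloping cradle, so that its hole lies over the hole in the steel lug, and lock it there with the ball-lock pin from the wooden stand. Hold the pin's red thumb button in while you push it through both holes until its collar sits on the bar, and let go so that the button springs out and the pin locks. Leave the other things on the counter where they are.

Things in the scene. Friction and masses are not known exactly. Their poses are not given: they have to be found in the camera images.
- cradle: Sloping decanting cradle, fixed. Origin: mid-cradle, on the counter; x = horizontally from its low end to its high end, z up. Wooden base 270 x 120. A green wine bottle (radius 37) lies in it, neck up at +x, sloping 32 degrees; its axis passes 130 above the origin. On the -y side a steel lug with a hole, on the +y side the hinge of a brass bar that crosses over the bottle.
- lug_hole (a point): Centre of the 15 mm hole in the steel lug, on the lug's upper face, about 145 above the counter. Frame tilted 32 degrees with the cradle: z = the hole's axis, outward, leaning to the cradle's low end; x = up the bottle; y = level, across the bottle to the hinge. Lug plate 8 thick, 34 (x) by 44 (y); over 45 mm free below it. Bottle's axis: along x at y = 68, z = -45.
- bar (a joint): Brass bar's hinge, rad: 0 = shut, flat on the lug; grows as the free end swings up (limit 1.0). Starts partly open, stays put by friction; 1 to 4 N near the free end shuts it against a stop. Hinge line: along lug_hole's x at its y = 129, z = 3 mm. Bar flat, 34 wide, 6 thick, its middle plane through the hinge line; reaches 152 from the hinge.
- bar_hole (a point): Centre of the 15 mm hole in the bar, on its outer face, 129 from the hinge. Frame turns with the bar: z = outward normal, -y = to its free end, x along the hinge. With the bar shut it lies 6 mm out from lug_hole along the common axis.
- pin: Ball-lock pin, about 200 g. Origin: centre of the collar's underside; z = towards the handle end; y = towards the thumb button. Steel collar 32 across, z 0 to 5. Black handle 20 x 20, z 5 to 47. Shank 12 across, z 0 to -34, last 6 tapered. A locking ball stands out of the shank on the button side, z -18 to -23, to 10.5 from the axis when out: too wide for the holes. Starts upright in the stand, collar on its top; lift it straight up.
- button (a joint): Red thumb button on the handle's +y side: travel, m. 0 = out, ball out; 0.005 = fully in, ball drawn inside the shank. Spring 1 N (out) to 4.6 N (in). 16 wide, pin z 15 to 43, 7 mm proud when out, 2 when in: pinching button and handle (27 mm over both, 22 when in) holds it in. In the holes it springs out only once the ball is past the lug (collar within 4 mm of the bar).
- pin_tip (a point): Tip of the pin's shank, 34 mm below the pin's origin, on its axis.
- stand: Wooden block, 70 x 70, 50 tall, fixed to the counter, that holds the pin in its middle hole (22 across, 44 deep). Origin: centre of its underside.
- decanter: Bystander: glass decanter, 120 wide, 180 tall (mm), standing free. Origin: on its underside's centre. To be left alone.
- goblet: Bystander: stemmed wine glass, 72 wide, 165 tall (mm), standing free. Origin: on its underside's centre. To be left alone.
- cork_jar: Bystander: amber jar with wooden cap, 80 wide, 110 tall (mm), standing free. Origin: on its underside's centre. To be left alone.
- nut_bowl: Bystander: white bowl, 110 wide, 45 tall (mm), standing free. Origin: on its underside's centre. To be left alone.

How it is judged (in metres and radians):
On the way, in this order (a step that is already met when the one before it is completed fails the run):
1. the bar is swung shut on the lug (value of joint bar below 0.04 rad), for 0.2 s.
2. the pin's tip is through bar and lug with the thumb button held in (value of joint bar below 0.06 rad and value of joint button above 0.003 m and z of pin_tip in the frame of lug_hole below -0.01 m and x of pin_tip in the frame of lug_hole between -0.006 and 0.006 m and y of pin_tip in the frame of lug_hole between -0.006 and 0.006 m), for 0.1 s.
At the end, for the whole second after the job is handed in: The bar is shut (within 0.04 rad), the pin stands through bar and lug with its collar within 4 mm of the bar, centred within 5 mm and in line with the holes within 0.2 rad, at rest, its thumb button out (within 1 mm), so the ball locks it (value of joint bar below 0.04 rad and value of joint button below 0.001 m and z of pin in the frame of lug_hole between 0.003 and 0.01 m and angle between the z axis of pin and the z axis of lug_hole, either way round below 0.2 rad and linear speed of pin below 0.02 m/s and x of pin in the frame of lug_hole between -0.005 and 0.005 m and y of pin in the frame of lug_hole between -0.005 and 0.005 m); the robot touches nothing.
It fails at once if another thing on the counter is pushed more than 40 mm from its place (distance of any of decanter, goblet, cork_jar, nut_bowl from where it was at the start of the episode above 0.04 m).
It fails at once if a standing thing is knocked over (angle between any of decanter, goblet, cork_jar, nut_bowl's own z axis and vertical above 0.5 rad).
It also fails if it takes over 64 s, if anything falls off the work surface, if the arm or the gripper's body presses on something with over 40 N, if the wrist force passes 120 N, or if a joint passes its speed limit or range.

### The arm

A 6-joint arm with a two-finger parallel gripper is mounted at the origin on the work surface. World frame = base frame: x ahead of the robot, y to its left, z up, the work surface at z = 0. Lengths are in mm, angles in rad, forces in N, time in s.
With the tool pointing down it reaches from about 350 to 850 mm from the base axis. Payload 8.1 kg.
Tool frame: the origin (TCP) lies at the very end of the fingers, on their centre line; the grasp point (between the pads) lies 19 mm behind it (grip_point_offset is the distance from the TCP to the grasp point, in mm); z points along the fingers, y is the line along which they close (so a half turn about z gives the same grasp; the last joint's range is limited). The gripper opens to 85 mm and grips with 20 to 120 N. Pads are 22 mm wide; open, the fingers measure 114 mm over their backs; the gripper's body (76 mm by 85 mm) begins 54 mm behind the grasp point. The pads swing forward as they close: fully open they stand 13 mm farther back than shut.
Start: joints at [-1.385, 0.13, 1.488, -0, 1.523, -0.085], TCP at [160.522, -578.133, 199.292] pointing down, gripper open.
Joint ranges: [-2.96, 2.96], [-0.89, 2.26], [0.02, 2.5], [-1.34, 4.48], [0, 2.73], [-2.66, 2.66]. Speed limits (rad/s): [2.39, 2.39, 2.79, 3.14, 3.14, 3.14].

### API

Orientations are given as a unit quaternion [x, y, z, w].
In Python, from workcell import * gives the robot as it stands.
- The arm moves only by the tool play_rows, never from a script. Its argument "series" is a list of rows, each a list of 3 entries, a list of its own where there are three numbers: the shift along the tool's x, y, z in mm, then the turn about the tool's z in rad, then the closure in counts, from 0 (fully open) to 255 (shut). In form: [[[x, y, z], yaw, grip], ...]. A call has 1 to 10 rows; each row shifts and turns the commanded pose from where the row before left it, along the tool's axes as they then stand; what a row does not reach is not made up. A row lasts 1/12 s, in which the tool goes at most 41.7 mm and 7.16 degrees, less where a joint would pass 70% of its speed; a pose out of reach is approached as far as the arm can. A call with a gripper value outside its range is refused whole. The fingers move at their own pace and stop on an object; the grip force is fixed at half the most. Time passes only in rows, so rows that do not move let the fingers close. It gives the time, the measured TCP pose, the force, the opening and the grip force at its end, in the units of the state.
- get_state(): the state, without advancing time (a new reading comes with each control period).
- snapshot(name): name is "scene" or "top" or "wrist"; returns a dict with "frame" (420x560x3 uint8, red, green, blue), "vertical_fov" (degrees; the focal length in pixels is half the picture's height over the tangent of half this angle, whatever the lens; pixels are square), "cx", "cy" (the principal point, pixels), "rvec" (rotation vector, rad) and "tvec" (3), from world to camera coordinates, as OpenCV has them. Camera axes: x right, y down, z forward; pixel columns grow to the right and rows downward; lengths in mm; the calibration is good to about 2 mm. A picture is of the moment at which its call begins. There is no depth.
- finish_job(): hands the job in; it is judged then, once.
Trained networks look in a picture, given as the dict that the camera call returned (one of the last four; its "shot" number tells which), for a name from the list of things; names that differ only in an ending like _2 or _b are one class to them, and where a whole thing is asked for, a point or a joint stands for the part that bears it (a point fixed in the world has none). Each returns a list of dicts, best first, with "score" (0 to 1); they miss things now and then, are a little off and sometimes report something else, mostly with a low value. They report only what shows in the picture. A call takes as long as a camera call.
- cut_out(picture, query): "mask" (420x560 bool, what is visible of it) and "uv" ([column, row] in pixels, amid what is visible of it).
- mark_of(picture, query): "uv" ([column, row] in pixels: a listed point, or the origin of a listed thing).
The state is a dict: "t": time; "joint_positions": joint angles; "dq": joint speeds; "joint_efforts": joint torques, N m; "tcp_pos": TCP position; "tool_rot": TCP orientation; "wrist_force": force on the tool from outside, world axes, zero at the start; "wrist_torque": the same for the moment, N m; "width": finger opening in mm; "grip_force": force on a finger pad.
Only numpy, scipy, OpenCV 4.12 (cv2) and the standard library are available. Lean on these libraries where they do the work, as an engineer would, in place of code of your own. Each camera call takes 0.05 s, during which the arm holds its last target. There are 200 camera calls.

## Working session

There is one attempt and no reset: what is moved stays moved. The work goes in short steps, Python scripts to look and compute and a tool call to move; the robot and the scene stay as the last step left them, time stands still between calls to the robot, and variables do not carry over. Pictures are saved under pics/ and viewed, at most 10 in all, crops included, and the job is handed in when it is done.

Besides the shell and the picture viewer there is one more tool, called as name(argument=value, ...) on one line, values as JSON. play_rows: Moves the arm, as the interface text tells. Its arguments: {"type":"object","properties":{"series":{"type":"array","items":{"type":"array"}}},"required":["series"]}

```bash
ls; mkdir -p pics; cat > h.py <<'E'
from workcell import *
import numpy as np, cv2
from scipy.spatial.transform import Rotation as R
def K(p):
    f=210/np.tan(np.radians(p["vertical_fov"])/2); return np.array([[f,0,p["cx"]],[0,f,p["cy"]],[0,0,1.]])
def P(p):
    return K(p)@np.c_[R.from_rotvec(p["rvec"]).as_matrix(),np.array(p["tvec"])]
def proj(p,X):
    q=P(p)@np.r_[X,1]; return q[:2]/q[2]
def tri(obs):
    A=[]
    for p,uv in obs:
        M=P(p); A+= [uv[0]*M[2]-M[0], uv[1]*M[2]-M[1]]
    A=np.array(A); A=A/np.linalg.norm(A[:,:3],axis=1)[:,None]
    X=np.linalg.lstsq(A[:,:3],-A[:,3],rcond=None)[0]
    return X,[np.round(proj(p,X)-uv,1) for p,uv in obs]
def onz(p,uv,z):
    M=P(p); A=np.array([uv[0]*M[2]-M[0],uv[1]*M[2]-M[1]]); return np.r_[np.linalg.solve(A[:,:2],-A[:,3]-A[:,2]*z),z]
def save(p,n): cv2.imwrite("pics/"+n,p["frame"][...,::-1])
E
python3 - <<'E'
from h import *
print(get_state())
ps={n:snapshot(n) for n in("scene","top","wrist")}
for n,p in ps.items():
    save(p,n+"0.png")
    print(n,p["vertical_fov"],p["cx"],p["cy"],(-R.from_rotvec(p["rvec"]).as_matrix().T@np.array(p["tvec"])).round())
im=np.vstack([np.hstack([ps["scene"]["frame"],ps["top"]["frame"]])])
for q in["cradle","lug_hole","bar_hole","pin","pin_tip","button","stand","decanter","goblet","cork_jar","nut_bowl"]:
    o=[]
    for n,p in ps.items():
        r=mark_of(p,q) if q!="button" else cut_out(p,q)
        if r:
            print(q,n,np.round(r[0]["uv"],1),round(r[0]["score"],2)); 
            if n!="wrist" or 1: o.append((p,r[0]["uv"]))
    if len(o)>1: print("   ",tri(o[:2]))
E
```

```text
pics
{'t': 0.0, 'joint_positions': array([-1.38538869e+00,  1.31175985e-01,  1.48930852e+00,  1.25183224e-05,
        1.52299768e+00, -8.54062089e-02]), 'dq': array([ 0.00034371, -0.0003175 ,  0.00190049, -0.00028142,  0.000428  ,
       -0.00039978]), 'joint_efforts': array([-2.52700760e-03, -5.69387269e+01, -5.00570834e+01, -4.61369964e-04,
        1.44603668e-02,  3.25779058e-05]), 'tcp_pos': array([ 160.41693776, -577.51146638,  198.21958687]), 'tool_rot': array([ 9.90846080e-01,  1.34993157e-01, -4.09752710e-05, -9.43895563e-04]), 'wrist_force': array([ 0.4336754 ,  0.80913488, -0.2541545 ]), 'wrist_torque': array([ 0.00927823, -0.04293723,  0.09423773]), 'grip_force': 0.0, 'width': 85.7773277072432}
scene 44.14619642384192 278.41135823709476 205.1091181024919 [1156. -762.  770.]
top 57.73995802428997 282.0976500442447 210.7620224174048 [481.  36. 884.]
wrist 71.90131983904925 282.64710534650715 211.9378169121574 [ 239. -556.  373.]
cradle scene [321.3 234.5] 0.96
cradle top [228.6 196.9] 0.66
    (array([618.54618983, 153.07146644,  -1.41825705]), [array([ 1.7, -0.3]), array([1
[... 686 characters left out ...]
1, -2. ])])
stand scene [177.1 331.8] 0.63
stand top [424.3 215.8] 0.59
    (array([ 570.2723344 , -301.36445986,   -1.3113668 ]), [array([-0.2, -0. ]), array([-0.1, -0.1])])
decanter top [124.5 223.1] 0.82
goblet scene [288.6 332.9] 0.79
goblet top [362.6 143.1] 0.92
    (array([ 746.35868282, -165.63483776,   -2.40057746]), [array([ 0.7, -0.1]), array([0.4, 0.4])])
cork_jar scene [181.5 281.3] 0.61
cork_jar top [376.4 260.7] 0.62
    (array([ 466.40460983, -187.05514624,   -5.92016629]), [array([0.8, 0.1]), array([0.5, 0.5])])
nut_bowl scene [294.5 177.4] 0.83
nut_bowl top [148.3 298.6] 0.75
    (array([392.52943783, 340.53087718,  -2.81857171]), [array([-0.7,  0.1]), array([-0.7, -0.8])])
```

View pics/scene0.png

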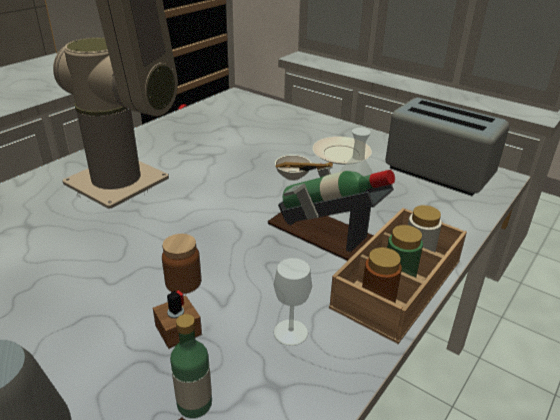

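View pics/top0.png

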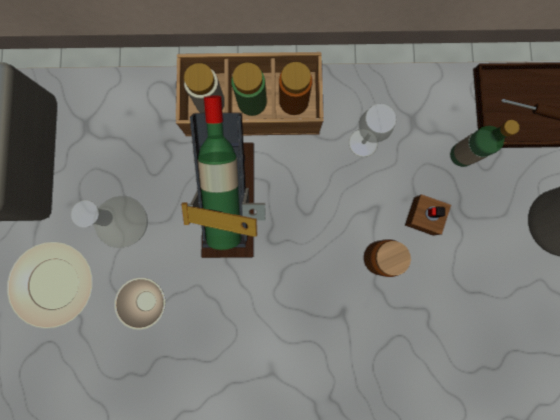

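The scene view shows the cradle and bottle at about (330,200), with the partly open bar at (305,200). The pin stands upright in the block at (175,305), beside the jar and goblet. The top view shows the bar running from (185,212) to (257,228), the lug at (255,211), and the pin at (435,212) with its red button on the left side. Next I'll look at the pin and the cradle from close by with the wrist camera.

play_rows(series=[[[30,-13,-20],0,0],[[36,-17,-10],0,0],[[36,-17,-10],0,0],[[36,-17,-10],0,0],[[36,-17,-10],0,0],[[36,-17,-10],0,0],[[36,-17,-10],0,0],[[36,-17,-10],0,0],[[36,-17,-10],0,0],[[36,-17,0],0,0]])

```text
t: 2.63
tcp_pos: [459.1, -322.5, 302.2]
tool_rot: [0.991, 0.135, 0.001, 0.002]
wrist_force: [1.9, -1.6, -0.1]
width: 85.5
grip_force: 0.0
```

play_rows(series=[[[36,-10,0],0,0],[[0,0,0],0,0],[[0,0,0],0,0]])

```text
t: 2.88
tcp_pos: [490.5, -302.7, 299.0]
tool_rot: [0.991, 0.137, -0.0, -0.0]
wrist_force: [0.5, -0.4, 0.6]
width: 85.4
grip_force: 0.0
```

```bash
python3 - <<'E'
from h import *
s=get_state();print(s['t'],s['tcp_pos'],s['tool_rot'])
p=snapshot("wrist");save(p,"w1.png");np.save("w1.npy",p,allow_pickle=True)
for q in["pin","stand","button","cork_jar"]:
    for r in mark_of(p,q)[:1] if q!="button" else []: print(q,r["uv"],r["score"], onz(p,r["uv"],{"pin":50,"stand":0,"cork_jar":0}[q]))
    for r in cut_out(p,q)[:1]: print(q,"mask",r["uv"],r["score"],onz(p,r["uv"],80),cv2.minAreaRect(np.argwhere(r["mask"])[:,::-1].astype(np.float32)))
E
```

```text
2.8833 [ 490.53291492 -302.6664738   298.97276023] [ 9.90599334e-01  1.36795065e-01 -1.91378911e-04 -1.80345749e-04]
pin [293.4, 117.1] 0.74 [ 569.02281466 -295.73116151   50.        ]
pin mask [294.7, 117.7] 0.83 [ 568.78616832 -296.44684725   80.        ] ((295.0, 117.0), (22.0, 22.0), 90.0)
stand [293.0, 118.7] 0.9 [ 566.56079099 -297.64967684    0.        ]
stand mask [285.7, 124.1] 0.64 [ 558.01997593 -287.43249557   80.        ] ((293.4268493652344, 116.34146881103516), (53.255252838134766, 53.41143035888672), 38.65980911254883)
button mask [289.9, 112.5] 0.49 [ 573.20339058 -288.7058787    80.        ] ((286.4999694824219, 114.0), (6.008327484130859, 12.965337753295898), 18.434947967529297)
cork_jar [212.4, 157.1] 0.67 [ 474.20353622 -188.59179458    0.        ]
cork_jar mask [202.6, 167.3] 0.81 [ 473.07093403 -193.91152457   80.        ] ((202.75003051757812, 162.75001525878906), (60.10407257080078, 69.29645538330078), 45.0)
```

View pics/w1.png

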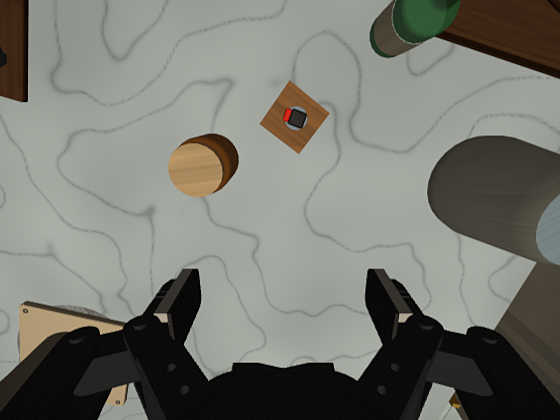

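The wrist view shows the pin at (295,117) in the rotated block, with the red button on its left, roughly towards world +y. The jar is at (200,165). Next stop is over the cradle.

play_rows(series=[[[10,-38,-4],0,255],[[10,-38,-3],0,255],[[10,-38,-3],0,255],[[10,-38,-3],0,255],[[10,-38,-3],0,255],[[10,-38,-3],0,255],[[10,-38,-3],0,255],[[10,-38,-3],0,255],[[10,-38,-3],0,255],[[7,-38,-3],0,255]])

```text
t: 4.12
tcp_pos: [480.8, 89.3, 330.7]
tool_rot: [0.991, 0.134, 0.0, -0.0]
wrist_force: [0.6, -0.7, 0.3]
width: -0.1
grip_force: 0.0
```

play_rows(series=[[[0,0,0],0,255],[[0,0,0],0,255],[[0,0,0],0,255]])

```text
t: 4.37
tcp_pos: [481.0, 87.4, 330.3]
tool_rot: [0.991, 0.135, 0.0, 0.0]
wrist_force: [0.4, 0.4, -0.8]
width: 0.1
grip_force: 0.0
```

```bash
python3 - <<'E'
from h import *
s=get_state();print(s['t'],s['tcp_pos'],s['tool_rot'])
p=snapshot("wrist");save(p,"w2.png");np.save("w2.npy",p,allow_pickle=True)
S=snapshot("scene");T=snapshot("top")
for q in["lug_hole","bar_hole","cradle","decanter"]:
    o=[]
    for n,c in(("w",p),("s",S),("t",T)):
        for r in mark_of(c,q)[:1]: print(q,n,np.round(r["uv"],1),r["score"]); o.append((c,r["uv"]))
    if len(o)>1: print(tri(o))
for n,c in(("w",p),("t",T)):
  for r in cut_out(c,"bar")[:1]: print("barmask",n,r["score"],cv2.minAreaRect(np.argwhere(r["mask"])[:,::-1].astype(np.float32)))
E
```

```text
4.3667 [481.03653865  87.4377223  330.33734335] [9.90822315e-01 1.35170551e-01 6.81205662e-05 2.38730902e-04]
lug_hole w [302.5 112.5] 0.77
lug_hole s [174.7 312.4] 0.29
lug_hole t [434.3 213.2] 0.25
(array([ 550.40997551, -159.82205252,   26.70381097]), [array([135.4,  53.2]), array([ 43., -33.]), array([-67.5,  10.9])])
bar_hole w [283.6 136.6] 0.74
bar_hole s [289.1 166.6] 0.74
(array([539.70819084, 103.56876144, 186.72031095]), [array([-0.6, -2. ]), array([-0.9, -0.1])])
cradle w [264.9  59.2] 0.71
cradle s [324.4 236.2] 0.77
(array([627.04372014, 155.36029256,  -4.38193338]), [array([1.1, 3.1]), array([ 1.9, -0.2])])
decanter w [102.5  58.3] 0.94
decanter s [290.  332.6] 0.22
(array([ 540.17534593,  421.5580208 , -412.44487908]), [array([75.4, 32.2]), array([ 49.3, -45.6])])
barmask w 0.95 ((246.77574157714844, 113.0531234741211), (137.79541015625, 31.361581802368164), 31.675466537475586)
barmask t 0.45 ((432.0, 211.0), (6.0, 6.0), 90.0)
```

View pics/w2.png

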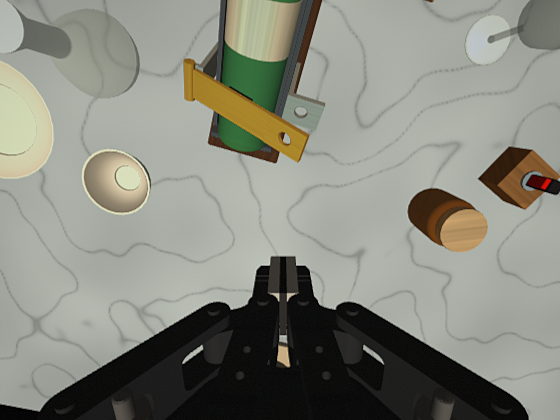

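The wrist view shows the lug hole at about (301,112), the bar hole at (286,139), and the free-end corners at about (296,161) and (308,135). The low edge of the base runs from (209,143) to (277,163). I'll zoom in on the key areas in one mosaic.

```bash
python3 - <<'E'
import cv2,numpy as np
def c(f,x,y,w,h,s): return cv2.resize(cv2.imread("pics/"+f)[y:y+h,x:x+w],None,fx=s,fy=s,interpolation=cv2.INTER_CUBIC)
a=c("w2.png",265,85,67,83,6); b=c("top0.png",233,197,33,41,6)
d=c("w1.png",275,98,40,41,6); e=c("scene0.png",275,175,50,50,6) 
top=np.hstack([a,np.vstack([np.hstack([b,np.zeros((246,240-198+0,3),np.uint8)]),d])[:498], ])
r=np.zeros((498,300,3),np.uint8); 
l=np.vstack([np.hstack([b,np.zeros((246,42,3),np.uint8)]),d]); l=np.vstack([l,np.zeros((6,240,3),np.uint8)])
cv2.imwrite("pics/m1.png",np.hstack([a,l])); print(a.shape,l.shape)
E
```

```text
Traceback (most recent call last):
ValueError: all the input array dimensions except for the concatenation axis must match exactly, but along dimension 0, the array at index 0 has size 498 and the array at index 1 has size 492
```

```bash
python3 - <<'E'
import cv2,numpy as np
def c(f,x,y,w,h,s): return cv2.resize(cv2.imread("pics/"+f)[y:y+h,x:x+w],None,fx=s,fy=s,interpolation=cv2.INTER_CUBIC)
m=np.zeros((498,670,3),np.uint8)
a=c("w2.png",265,85,67,83,6); m[:498,:402]=a
b=c("top0.png",233,197,40,41,6); m[:246,410:650]=b
d=c("w1.png",275,98,40,41,6); m[250:496,410:650]=d
cv2.imwrite("pics/m1.png",m)
E
```

```text
(no output)
```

View pics/m1.png

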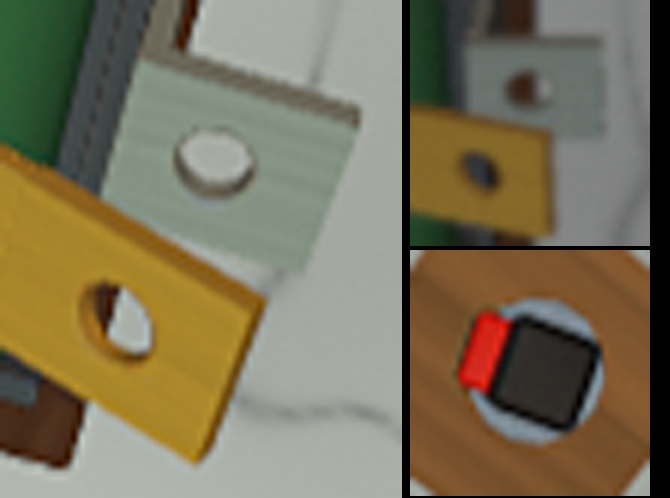

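```bash
cat > fit.py <<'E'
from h import *
from scipy.optimize import least_squares
def lugR(psi): # columns = lug axes in world
    return R.from_euler("ZY",[psi,-np.radians(32)]).as_matrix()
def barpt(th,x,y,z): # bar-frame point (y from hinge negative to free, z from midplane) -> lug frame
    return np.array([x,129+y*np.cos(th)+z*np.sin(th),3-y*np.sin(th)+z*np.cos(th)])
E
cat > a.py <<'E'
from fit import *
w=np.load("w2.npy",allow_pickle=True).item()
S=snapshot("scene");T=snapshot("top")
def res(v,full=False):
    L=v[:3];M=lugR(v[3]);th=v[4]
    o=[(w,(300.4,111.6),[0,0,0]),(T,(252.3,211.6),[0,0,0]),(S,(294.7,186.8),[0,0,0])]
    o+=[(w,(284.1,138.1),barpt(th,0,-129,3)),(T,(244.3,225.1),barpt(th,0,-129,3)),(S,(290,164),barpt(th,0,-129,3)),
     (w,(305.8,135.4),barpt(th,17,-152,3)),(w,(296.8,161.3),barpt(th,-17,-152,3)),
     (w,(183,95.5),barpt(th,-17,0,3)) ]
    r=np.array([proj(c,L+M@np.array(x))-u for c,u,x in o])
    r[-1]*=0
    # lug edge direction: top edge along y
    d=[proj(w,L+M@np.array([17,y,0])) for y in(-22,13)]; 
    dd=d[0]-d[1]; e=np.array([357-147,125-62.]); 
    ang=np.arctan2(dd[1],dd[0])-np.arctan2(e[1],e[0])
    b=[proj(w,np.r_[L[:2],15]+lugR(v[3])@np.array([0,y,0])*[1,1,0]) for y in(0,100)]; bb=b[0]-b[1]
    ang2=np.arctan2(bb[1],bb[0])-np.arctan2(20,68)
    if full: print(r.round(1).tolist(),ang,ang2)
    return np.r_[r.ravel(),ang*40,ang2*40]
f=least_squares(res,[570,92,145,0,.42],loss="soft_l1");res(f.x,True);print(f.x)
E
python3 a.py
```

```text
[[-0.1, -0.2], [-0.3, 0.4], [-0.6, 0.8], [-0.8, -0.4], [-1.0, 0.7], [-2.8, -0.8], [0.9, -0.0], [0.5, -0.3], [0.0, -0.0]] 0.003842142834573903 0.004449660775644182
[ 5.67979205e+02  9.03322623e+01  1.46141741e+02 -2.81310104e-03
  4.15372681e-01]
```

The fit is tight: lug hole at (568, 90.3, 146.1), cradle yaw about 0, bar at about 0.415 rad. Now I'll align the yaw and approach the bar with the fingers closed.

play_rows(series=[[[0,0,0],0.09,255],[[0,0,0],0.09,255],[[0,0,0],0.094,255],[[8,-6,29],0,255],[[8,-6,29],0,255],[[8,-6,29],0,255],[[9,-6,28],0,255],[[4,0,6.4],0,255],[[4,0,6.4],0,255],[[4,0,6.4],0,255]])

```text
t: 6.15
tcp_pos: [526.9, 111.6, 197.0]
tool_rot: [1.0, -0.002, 0.001, 0.0]
wrist_force: [0.8, -0.1, 0.8]
width: 0.3
grip_force: 0.0
```

play_rows(series=[[[4,0,6.4],0,255],[[4,0,6.4],0,255],[[4,0,6.4],0,255],[[4,0,6.4],0,255],[[4,0,6.4],0,255]])

```text
t: 6.57
tcp_pos: [546.8, 111.6, 164.0]
tool_rot: [1.0, -0.002, 0.0, -0.0]
wrist_force: [-0.3, 0.0, 0.9]
width: -0.3
grip_force: 0.5
```

play_rows(series=[[[2,0,3.2],0,255],[[2,0,3.2],0,255],[[1,0,1.6],0,255],[[0,0,0],0,255]])

```text
t: 6.9
tcp_pos: [551.1, 111.6, 155.7]
tool_rot: [1.0, -0.002, -0.0, 0.0]
wrist_force: [-0.2, 0.2, 0.7]
width: 0.1
grip_force: 0.0
```

play_rows(series=[[[1,0,1.6],0,255],[[1,0,1.6],0,255],[[1,0,1.6],0,255],[[0,0,0],0,255]])

```text
t: 7.23
tcp_pos: [554.2, 111.7, 151.1]
tool_rot: [1.0, -0.002, 0.0, -0.0]
wrist_force: [-0.1, 0.3, 0.4]
width: -0.2
grip_force: 0.2
```

```bash
python3 - <<'E'
from h import *
s=get_state();print(s['t'],s['tcp_pos'],s['wrist_force'])
p=snapshot("wrist");S=snapshot("scene")
for q in["lug_hole","bar_hole"]:
    o=[]
    for n,c in(("w",p),("s",S)):
        for r in mark_of(c,q)[:1]: print(q,n,np.round(r["uv"],1),r["score"]); o.append((c,r["uv"]))
    if len(o)>1: print(tri(o))
L=np.array([568,90.3,146.1])
from fit import *
for th in(0,.05,.1,.2,.4): print(th,proj(p,L+lugR(0)@barpt(th,0,-129,3)),proj(S,L+lugR(0)@barpt(th,0,-129,3)))
m=np.zeros((420,760,3),np.uint8);m[:,:560]=p["frame"];m[:300,560:]=cv2.resize(S["frame"][150:225,270:320],None,fx=4,fy=4)
cv2.imwrite("pics/m2.png",m[...,::-1])
E
```

```text
7.2333 [554.22631172 111.68240012 151.12333621] [-0.14246007  0.28515466  0.44764811]
lug_hole w [316.7 226. ] 0.65
lug_hole s [294.6 184.7] 0.92
(array([568.80022908,  90.19444867, 154.50358567]), [array([-0.1, -0.4]), array([-0.1, -0. ])])
bar_hole w [313.6 273. ] 0.62
bar_hole s [288.6 174.9] 0.6
(array([547.10948776,  93.58644328, 172.41247493]), [array([-0.6, -2.7]), array([-0.5, -0.4])])
0 [315.63092753 229.49115207] [293.10142115 185.30686095]
0.05 [315.89043996 237.73915927] [292.06599711 182.76592962]
0.1 [315.64058775 246.33083775] [291.1141429  180.17521629]
0.2 [313.47309008 264.53746101] [289.47317502 174.87586399]
0.4 [301.43198195 304.833972  ] [287.30870205 164.03332701]
```

View pics/m2.png

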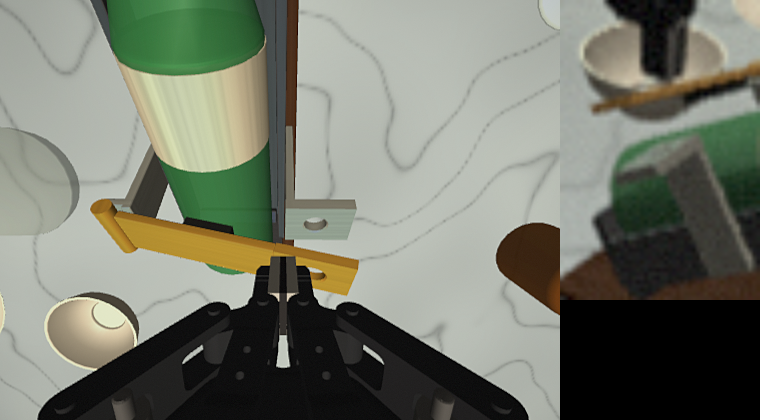

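```bash
python3 - <<'E'
from fit import *
p=snapshot("wrist");T=snapshot("top");s=get_state();print(s['tcp_pos'],s['wrist_force'])
L=np.array([568,90.3,146.1]);M=lugR(0)
t=s['tcp_pos'];Rt=R.from_quat(s['tool_rot'])
for d in([0,0,0],[11,0,0],[-11,0,0],[0,8,0],[0,-8,0],[0,0,-19]): print(d,proj(p,t+Rt.apply(d)).round())
for th in(.0,.1,.2,.25,.3):
  print(th,[proj(p,L+M@barpt(th,x,-y,3)).round().tolist() for x,y in((17,152),(-17,152),(17,0),(-17,0))])
print("lug",[proj(p,L+M@np.array(v)).round().tolist() for v in([0,0,0],[17,-22,0],[-17,-22,0])])
print("cam",-R.from_rotvec(p["rvec"]).as_matrix().T@np.array(p["tvec"]))
save(T,"t3.png"); r=mark_of(T,"bar_hole"); print(r[:1])
E
```

```text
[554.12171284 111.66483167 151.33256955] [ 0.34554346 -0.1215668   0.34729974]
[0, 0, 0] [283. 244.]
[11, 0, 0] [283. 229.]
[-11, 0, 0] [283. 259.]
[0, 8, 0] [295. 244.]
[0, -8, 0] [271. 244.]
[0, 0, -19] [283. 258.]
0.0 [[356.0, 213.0], [347.0, 243.0], [105.0, 213.0], [128.0, 244.0]]
0.1 [[359.0, 233.0], [348.0, 263.0], [104.0, 213.0], [128.0, 244.0]]
0.2 [[358.0, 256.0], [348.0, 284.0], [104.0, 213.0], [127.0, 244.0]]
0.25 [[357.0, 268.0], [346.0, 295.0], [103.0, 213.0], [127.0, 244.0]]
0.3 [[355.0, 281.0], [344.0, 307.0], [103.0, 213.0], [127.0, 244.0]]
lug [[315.0, 222.0], [353.0, 205.0], [344.0, 236.0]]
cam [635.81440368 111.56019915 325.70848479]
[]
```

The bar is only part shut, at about 0.23 rad, and it is still in contact with the fingertip. The real fingertip seems to end about 25 mm short of the stated TCP. I'll keep pushing in small steps and watch the force.

play_rows(series=[[[1.5,0,2.4],0,255],[[1.5,0,2.4],0,255],[[1.5,0,2.4],0,255],[[1.5,0,2.4],0,255]])

```text
t: 8.02
tcp_pos: [560.3, 111.6, 141.4]
tool_rot: [1.0, -0.002, -0.0, 0.0]
wrist_force: [-0.3, -0.6, 0.6]
width: -0.2
grip_force: 0.4
```

```bash
cat > bar.py <<'E'
from fit import *
p=snapshot("wrist");S=snapshot("scene");s=get_state();print(s['tcp_pos'],s['wrist_force'])
L=np.array([568,90.3,146.1]);M=lugR(0);t=s['tcp_pos']
for b in(0,10,25): print("tip scene",b,proj(S,t+[0,0,b]))
for n,c in(("w",p),("s",S)):
  for r in mark_of(c,"bar_hole")[:1]:
    ths=np.linspace(-.05,.5,56); e=[np.linalg.norm(proj(c,L+M@barpt(a,0,-129,3))-r["uv"]) for a in ths]; i=np.argmin(e); print(n,r["score"],np.round(r["uv"]),"theta",ths[i].round(2),"err",e[i].round(1))
m=np.zeros((420,800,3),np.uint8);m[:,:380]=p["frame"][:,90:470];m[:400,400:]=cv2.resize(S["frame"][135:235,260:360],None,fx=4,fy=4)
cv2.imwrite("pics/m3.png",m[...,::-1])
E
python3 bar.py
```

```text
[559.98138641 111.56559587 140.89908282] [-0.51805069  0.33925903 -0.43171596]
tip scene 0 [296.55591826 184.78742625]
tip scene 10 [296.70650276 181.1505159 ]
tip scene 25 [296.93491293 175.63396319]
s 0.76 [292. 180.] theta 0.1 err 0.8
```

View pics/m3.png

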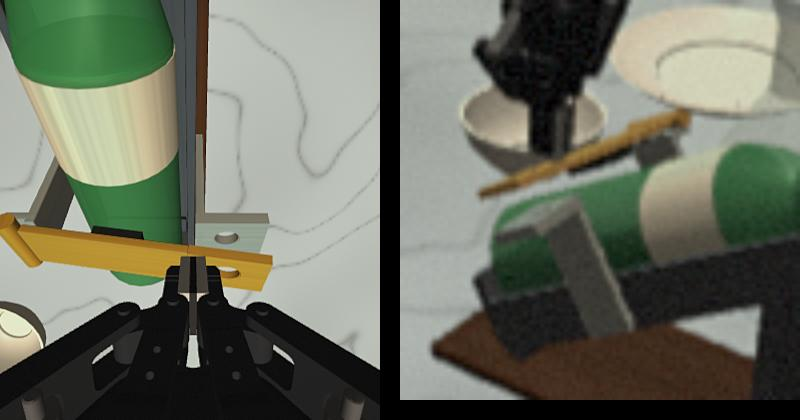

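The wrist view shows the fingertip resting on the bar at (193,255) in the crop, and the bar is now at about 0.1 rad. The scene crop confirms that the visible tip ends well above the stated TCP. I'll push on in small steps.

play_rows(series=[[[1.5,0,2.4],0,255],[[1.5,0,2.4],0,255],[[1,0,1.6],0,255],[[0,0,0],0,255]])

```text
t: 8.55
tcp_pos: [564.1, 111.6, 134.8]
tool_rot: [1.0, -0.002, -0.0, 0.0]
wrist_force: [0.0, 0.1, 0.8]
width: 0.1
grip_force: 0.1
```

play_rows(series=[[[0.6,0,0.9],0,255],[[0.6,0,0.9],0,255],[[0,0,0],0,255]])

```text
t: 8.8
tcp_pos: [565.3, 111.6, 133.3]
tool_rot: [1.0, -0.002, -0.0, 0.0]
wrist_force: [0.7, -1.1, 0.5]
width: 0.1
grip_force: 0.2
```

play_rows(series=[[[0.6,0,0.9],0,255],[[0.6,0,0.9],0,255],[[0,0,0],0,255]])

```text
t: 9.05
tcp_pos: [566.6, 111.6, 131.5]
tool_rot: [1.0, -0.002, -0.0, 0.0]
wrist_force: [0.6, -0.6, 0.6]
width: 0.2
grip_force: 0.2
```

```bash
python3 bar.py
```

```text
[566.55480514 111.65655883 131.66018968] [-0.65516285 -0.42733076 -0.25216811]
tip scene 0 [298.69044175 189.00058498]
tip scene 10 [298.85030139 185.3878095 ]
tip scene 25 [299.0927763  179.90795577]
w 0.71 [319. 269.] theta 0.04 err 0.6
s 0.56 [292. 183.] theta 0.04 err 0.2
```

play_rows(series=[[[0.8,0,1.2],0,255],[[0.8,0,1.2],0,255],[[0,0,0],0,255]])

```text
t: 9.5
tcp_pos: [568.2, 111.6, 129.1]
tool_rot: [1.0, -0.002, -0.0, -0.0]
wrist_force: [-0.2, 0.0, 0.3]
width: 0.4
grip_force: 0.1
```

play_rows(series=[[[0.6,0,0.9],0,255],[[0,0,0],0,255],[[0,0,0],0,255]])

```text
t: 9.75
tcp_pos: [568.7, 111.6, 128.3]
tool_rot: [1.0, -0.002, -0.0, -0.0]
wrist_force: [-0.4, 1.6, -0.8]
width: 0.1
grip_force: 0.0
```

play_rows(series=[[[0.6,0,0.9],0,255],[[0,0,0],0,255],[[0,0,0],0,255]])

```text
t: 10.0
tcp_pos: [569.2, 111.6, 127.8]
tool_rot: [1.0, -0.002, -0.0, -0.0]
wrist_force: [-3.6, -0.4, 4.0]
width: -0.0
grip_force: 2.9
```

```bash
python3 bar.py
```

```text
[569.167591   111.6215428  127.80318746] [-3.63269713 -0.09492802  5.81686224]
tip scene 0 [299.5168433 190.7502309]
tip scene 10 [299.68027698 187.14751751]
tip scene 25 [299.92817126 181.68296442]
w 0.89 [319. 268.] theta 0.0 err 0.5
s 0.49 [291. 186.] theta 0.0 err 2.1
```

The bar is shut against its stop: the force rose to about 5 N and both cameras read θ of about 0. The contact also shows the closed fingertip sits roughly 30 mm behind the reported TCP, and I'll check that by touch later. Retreating and moving to view the pin.

play_rows(series=[[[-5,0,-8],0,255],[[-5,0,-8],0,255],[[-5,0,-9],0,255],[[-5,0,-26],0,200],[[-5,0,-26],0,190],[[-5,0,-26],0,180],[[-6,38,0],0,170],[[-6,38,0],0,170],[[-6,38,0],0,170],[[-6,38,0],0,170]])

```text
t: 11.03
tcp_pos: [514.4, -41.4, 232.0]
tool_rot: [1.0, -0.001, 0.001, 0.0]
wrist_force: [0.5, -0.5, -0.1]
width: 28.1
grip_force: 0.0
```

play_rows(series=[[[-6,38,0],0,170],[[-6,38,0],0,170],[[-6,38,0],0,170],[[-6,38,0],0,170],[[-4,38,0],0,170],[[0,38,0],0,170],[[0,32,25],0,170],[[0,0,25],0,170],[[0,0,25],0,170],[[0,0,20],0,170]])

```text
t: 11.87
tcp_pos: [485.2, -300.7, 134.5]
tool_rot: [1.0, -0.002, -0.0, -0.0]
wrist_force: [0.4, 0.7, -0.3]
width: 28.7
grip_force: 0.0
```

play_rows(series=[[[0,0,0],0,170],[[0,0,0],0,170]])

```text
t: 12.03
tcp_pos: [485.3, -299.6, 135.3]
tool_rot: [1.0, -0.002, -0.001, -0.001]
wrist_force: [1.1, 0.2, 1.2]
width: 28.5
grip_force: 0.0
```

```bash
python3 - <<'E'
from h import *
s=get_state();print(s['t'],s['tcp_pos'],s['tool_rot'],s['width'])
p=snapshot("wrist");save(p,"w4.png");np.save("w4.npy",p,allow_pickle=True);S=snapshot("scene")
for q in["pin","stand","button"]:
    if q!="button":
        o=[(c,mark_of(c,q)[0]["uv"]) for c in(p,S) if mark_of(c,q)]; print(q,o[0][1],onz(p,o[0][1],50),tri(o))
    for r in cut_out(p,q)[:1]: print(q,"mask",r["uv"],r["score"],cv2.minAreaRect(np.argwhere(r["mask"])[:,::-1].astype(np.float32)))
u,v=(int(x) for x in mark_of(p,"pin")[0]["uv"])
m=np.zeros((420,800,3),np.uint8);m[:,:400]=p["frame"][:,80:480];m[:400,400:]=cv2.resize(p["frame"][max(v-40,0):max(v-40,0)+80,u-40:u+40],(400,400),interpolation=cv2.INTER_CUBIC)
cv2.imwrite("pics/m4.png",m[...,::-1]);print(u-40,max(v-40,0))
E
```

```text
12.0333 [ 485.26845477 -299.57434547  135.34442811] [ 9.99998269e-01 -1.63118222e-03 -7.05810645e-04 -5.51088816e-04] 28.477802354019197
pin [277.7, 108.8] [ 570.9151662  -295.51083422   50.        ] (array([ 569.1514475 , -297.86312324,   51.65650012]), [array([2.8, 2.2]), array([ 1.5, -0.2])])
pin mask [277.1, 109.3] 0.67 ((278.0, 110.5), (39.0, 42.0), 90.0)
stand [282.9, 113.1] [ 567.46557527 -299.89388589   50.        ] (array([ 568.52035472, -298.62623213,   -1.48134362]), [array([-1.3, -1. ]), array([-0.8,  0.1])])
stand mask [269.7, 97.4] 0.91 ((277.7930908203125, 109.51724243164062), (86.9054183959961, 88.01958465576172), 21.801406860351562)
button mask [262.3, 110.3] 0.7 ((261.5, 109.0), (22.0, 11.0), 90.0)
237 68
```

View pics/m4.png

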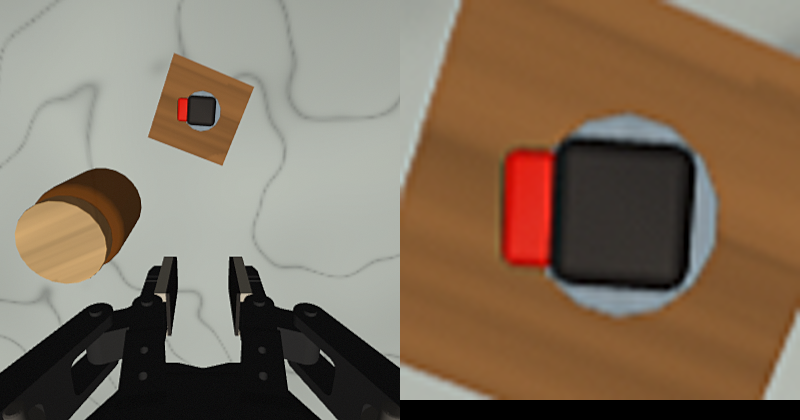

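The crop shows the black handle at about (282,111) in the full picture. The red button is on its left (world +y) side, and the handle is turned about 0.045 rad clockwise. I'll touch the counter to calibrate the real fingertip length at pinch width.

play_rows(series=[[[0,10,30],0,170],[[0,10,30],0,170],[[0,0,30],0,170],[[0,0,30],0,170],[[0,0,10],0,170],[[0,0,5],0,170],[[0,0,0],0,170]])

```text
t: 13.32
tcp_pos: [485.5, -319.7, -0.1]
tool_rot: [1.0, -0.002, -0.001, -0.001]
wrist_force: [0.2, -0.8, -0.9]
width: 28.5
grip_force: 0.0
```

play_rows(series=[[[0,0,3],0,170],[[0,0,3],0,170],[[0,0,3],0,170],[[0,0,0],0,170]])

```text
t: 13.65
tcp_pos: [486.4, -320.4, -7.9]
tool_rot: [1.0, -0.002, 0.0, 0.0]
wrist_force: [-0.8, 1.2, 0.2]
width: 28.4
grip_force: 0.0
```

```bash
python3 - <<'E'
from h import *
s=get_state();print(s['tcp_pos'],s['wrist_force'])
p=np.load("w4.npy",allow_pickle=True).item()
print("handle top",onz(p,(281.4,110.4),97),"collar",onz(p,(279.6,110.5),55), "buttons", onz(p,(262,109),93))
E
```

```text
[ 486.35495599 -320.40295137   -7.94957014] [-0.80177868  1.23800966  0.20649447]
handle top [ 569.19400756 -298.85663817   97.        ] collar [ 569.51043414 -297.16052214   55.        ] buttons [ 570.20156805 -285.16690672   93.        ]
```

play_rows(series=[[[0,0,3],0,170],[[0,0,3],0,170],[[0,0,0],0,170]])

```text
t: 13.9
tcp_pos: [485.6, -319.9, -15.1]
tool_rot: [1.0, -0.002, -0.0, -0.0]
wrist_force: [0.2, -0.6, -0.8]
width: 28.3
grip_force: 0.0
```

play_rows(series=[[[0,0,3],0,170],[[0,0,2],0,170],[[0,0,0],0,170]])

```text
t: 14.15
tcp_pos: [485.6, -319.9, -20.1]
tool_rot: [1.0, -0.002, -0.0, -0.0]
wrist_force: [0.1, -0.0, -0.8]
width: 28.3
grip_force: 0.0
```

play_rows(series=[[[0,0,2],0,170],[[0,0,2],0,170],[[0,0,0],0,170]])

```text
t: 14.4
tcp_pos: [485.7, -319.9, -24.0]
tool_rot: [1.0, -0.002, -0.0, -0.0]
wrist_force: [-0.3, 0.5, 0.6]
width: 28.5
grip_force: 0.0
```

play_rows(series=[[[0,0,2],0,170],[[0,0,2],0,170],[[0,0,0],0,170]])

```text
t: 14.65
tcp_pos: [485.7, -319.9, -28.0]
tool_rot: [1.0, -0.002, -0.0, -0.0]
wrist_force: [0.5, 0.9, -0.4]
width: 28.5
grip_force: 0.0
```

play_rows(series=[[[0,0,2],0,170],[[0,0,1],0,170],[[0,0,0],0,170]])

```text
t: 14.9
tcp_pos: [485.7, -320.0, -30.9]
tool_rot: [1.0, -0.002, -0.0, -0.0]
wrist_force: [-1.2, 0.1, -0.1]
width: 28.3
grip_force: 0.0
```

play_rows(series=[[[0,0,1],0,170],[[0,0,1],0,170],[[0,0,0],0,170]])

```text
t: 15.15
tcp_pos: [486.1, -320.2, -32.3]
tool_rot: [1.0, -0.002, 0.0, 0.0]
wrist_force: [-1.1, 0.7, 2.8]
width: 28.5
grip_force: 1.5
```

play_rows(series=[[[0,0,1],0,170],[[0,0,1],0,170],[[0,0,0],0,170]])

```text
t: 15.4
tcp_pos: [486.1, -320.3, -32.4]
tool_rot: [1.0, -0.002, -0.0, 0.0]
wrist_force: [-9.4, 6.8, 21.6]
width: 28.6
grip_force: 10.9
```

Contact with the counter came at TCP z = -32.3, so the real tip is 32 mm behind the reported TCP. I'll go over the pin with the fingers partly open.

play_rows(series=[[[0,0,-20],0,150],[[0,0,-30],0,110],[[0,0,-30],0,110],[[0,0,-30],0,110],[[0,0,-30],0,110],[[20,-5,-5],0,110],[[30,-8,0],0,110],[[33,-8.5,0],0,110],[[0,0,0],0.045,110],[[0,0,0],0,110]])

```text
t: 16.23
tcp_pos: [570.1, -298.0, 109.8]
tool_rot: [1.0, -0.024, -0.0, -0.0]
wrist_force: [-0.7, -0.1, -0.2]
width: 48.5
grip_force: 0.0
```

```bash
python3 - <<'E'
from h import *
s=get_state();print(s['t'],s['tcp_pos'],s['tool_rot'],s['width'],s['wrist_force'])
p=snapshot("wrist");S=snapshot("scene");T=snapshot("top")
m=np.zeros((420,800,3),np.uint8);m[:,:400]=p["frame"][:,80:480];m[:400,400:]=cv2.resize(S["frame"][235:335,130:230],None,fx=4,fy=4)
cv2.imwrite("pics/m5.png",m[...,::-1])
o=[(c,mark_of(c,"pin")[0]["uv"]) for c in(S,T) if mark_of(c,"pin")]; print(o and [x[1] for x in o], len(o)>1 and tri(o))
for X in([569.3,-298.3,97],[569.3,-298.3,55]): print(proj(p,X),proj(S,X))
print(proj(S,s['tcp_pos']+[0,0,36]))
E
```

```text
16.2333 [ 570.10046645 -297.96862968  109.75398084] [ 9.99709221e-01 -2.41111592e-02 -2.74229179e-04 -2.25887181e-04] 48.467626786737206 [-0.67149519 -0.09595512 -0.22671395]
[[174.0, 311.7], [433.2, 214.6]] (array([ 567.53367348, -300.82601198,   51.40444745]), [array([-0.4, -0.1]), array([-0.3, -0.2])])
[283.18919252 237.67463377] [172.97664898 293.6842696 ]
[283.10839866 217.41879258] [175.04242074 309.95516284]
[170.89172832 273.89368741]
```

View pics/m5.png

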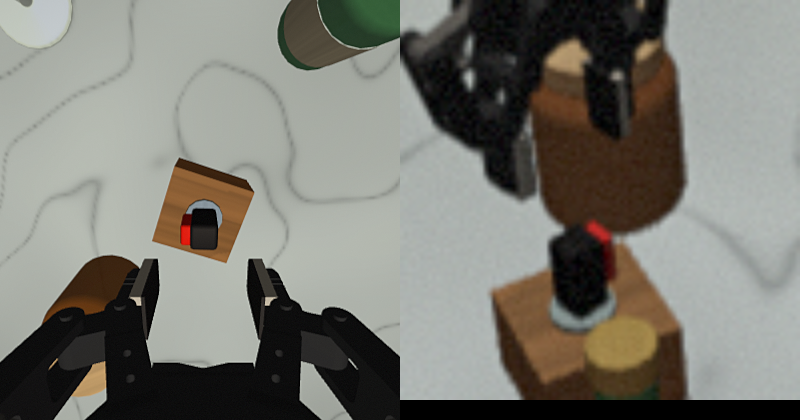

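The wrist view shows the handle centred between the pads (handle column about 204, pad mid about 203 in the crop), and the scene crop shows a clear path down. Descending and pinching.

play_rows(series=[[[-0.8,-0.7,16],0,110],[[0,0,16],0,110],[[0,0,16],0,110],[[0,0,16],0,110],[[0,0,10],0,110],[[0,0,6],0,110],[[0,0,0],0,255],[[0,0,0],0,255],[[0,0,0],0,255],[[0,0,0],0,255]])

```text
t: 17.42
tcp_pos: [569.0, -298.7, 31.7]
tool_rot: [1.0, -0.024, 0.001, 0.0]
wrist_force: [0.4, 0.7, -1.7]
width: 19.4
grip_force: 61.7
```

play_rows(series=[[[0,0,0],0,255],[[0,0,0],0,255]])

```text
t: 17.58
tcp_pos: [568.9, -298.6, 31.6]
tool_rot: [1.0, -0.024, 0.001, 0.0]
wrist_force: [0.6, 0.2, 2.1]
width: 19.7
grip_force: 62.4
```

```bash
python3 - <<'E'
from h import *
s=get_state();print(s['t'],s['tcp_pos'],s['width'],s['wrist_force'],s['grip_force'])
E
```

```text
17.5833 [ 568.92457839 -298.63455526   31.56700422] 19.705737956740823 [0.6341765  0.17424782 2.08631147] 62.40534849464893
```

Gripped with 62 N at a width of about 20 mm. The tool can't tilt, so the pin has to be pivoted 32° inside the grip. I'll lift 14 mm, leaving about 20 mm of shank in the hole, then pull towards -x so the hole rim pushes the tip towards +x.

play_rows(series=[[[0,0,-5],0,255],[[0,0,-5],0,255],[[0,0,-4],0,255],[[-3,0,0],0,255],[[-3,0,0],0,255],[[-3,0,0],0,255],[[0,0,0],0,255]])

```text
t: 18.17
tcp_pos: [560.5, -297.7, 44.7]
tool_rot: [1.0, -0.024, 0.002, 0.0]
wrist_force: [6.8, 0.2, -3.6]
width: 19.3
grip_force: 61.5
```

```bash
cat > look.py <<'E'
from h import *
import sys
s=get_state();print(s['t'],s['tcp_pos'],s['tool_rot'],s['width'],s['wrist_force'],s['grip_force'])
p=snapshot("wrist");S=snapshot("scene");T=snapshot("top")
G=s['tcp_pos']+[0,0,51]
for q in("pin","pin_tip"):
    o=[(c,mark_of(c,q)[0]["uv"]) for c in(p,S,T) if mark_of(c,q)]
    for c,n in((p,"w"),(S,"s"),(T,"t")):
        r=mark_of(c,q)[:1]
        if r: print(q,n,np.round(r[0]["uv"],1),r[0]["score"])
g=proj(S,G);u,v=int(g[0]),int(g[1]);u=min(max(u,50),509);v=min(max(v,50),369)
m=np.zeros((420,800,3),np.uint8);m[:,:400]=p["frame"][:,80:480];m[:400,400:]=cv2.resize(S["frame"][v-50:v+50,u-50:u+50],None,fx=4,fy=4,interpolation=cv2.INTER_CUBIC)
cv2.imwrite("pics/"+sys.argv[1],m[...,::-1]); print("crop origin",u-50,v-50)
np.save(sys.argv[1]+".npy",[p,S,T],allow_pickle=True)
E
python3 look.py m6.png
```

```text
18.1667 [ 560.49045127 -297.73630121   44.74685474] [ 9.99707037e-01 -2.41354476e-02  1.81221064e-03  1.90263979e-04] 19.338452114933183 [ 6.81377831  0.16363906 -3.63369264] 61.455495581030846
pin w [284.  255.6] 0.85
pin s [169.4 306.3] 0.85
pin_tip w [284.4 231. ] 0.97
pin_tip s [175.2 318.7] 0.83
crop origin 120 242
```

View pics/m6.png

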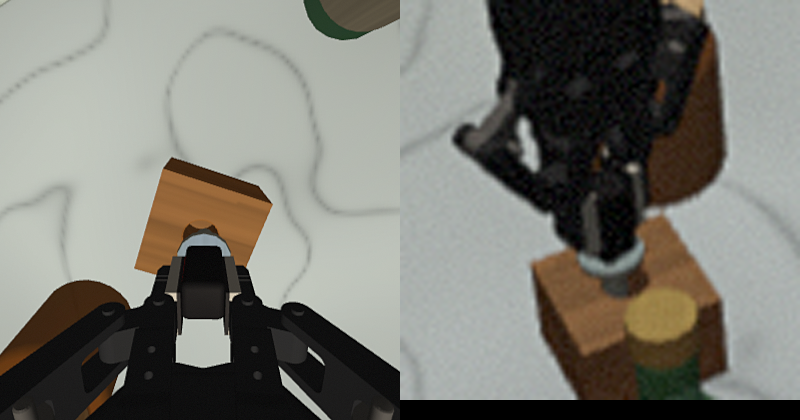

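The wrist crop shows the pin held between the pads, with its collar lifted off the block and the button squeezed in. The scene crop shows the collar at about (612,262) and the shank still in the hole. I've now viewed all ten pictures, so the rest goes by measured numbers. The push-back is only about 7 N, so I'll continue the pivot.

play_rows(series=[[[-3,0,0],0,255],[[-3,0,0],0,255],[[-3,0,0],0,255],[[0,0,0],0,255]])

```text
t: 19.45
tcp_pos: [553.3, -297.3, 45.5]
tool_rot: [1.0, -0.024, 0.003, 0.0]
wrist_force: [13.1, 0.7, -5.4]
width: 19.5
grip_force: 59.8
```

```bash
cat > ang.py <<'E'
from h import *
s=get_state();print(np.round(s['t'],2),s['tcp_pos'].round(1),s['tool_rot'].round(4),round(s['width'],1),s['wrist_force'].round(1),round(s['grip_force']))
C={n:snapshot(n) for n in("wrist","scene","top")}
o={}
for q in("pin","pin_tip"):
    a=[(c,mark_of(c,q)) for c in C.values()]; a=[(c,r[0]["uv"],r[0]["score"]) for c,r in a if r and r[0]["score"]>.4]
    print(q,[(np.round(x[1]).tolist(),round(x[2],2)) for x in a])
    a=[x[:2] for x in a]
    if len(a)>1: o[q]=tri(a); print(o[q][0].round(1),np.round(o[q][1],1).tolist())
if len(o)==2:
    d=o["pin"][0]-o["pin_tip"][0]; print("len",np.linalg.norm(d),"tilt(-x) rad",np.arctan2(-d[0],d[2]),"side",np.arctan2(d[1],d[2]))
# constrained fit: pin in tool xz-plane through TCP, length 34
from scipy.optimize import least_squares
Rt=R.from_quat(s['tool_rot'])
obs=[(c,q,r[0]["uv"]) for n,c in C.items() if n!="top" for q in("pin","pin_tip") for r in[mark_of(c,q)] if r and r[0]["score"]>.4]
def pts(v):
    P0=s['tcp_pos']+Rt.apply([v[0],1,v[1]]); a=v[2]; z=Rt.apply([-np.sin(a),0,-np.cos(a)]); return {"pin":P0,"pin_tip":P0-34*z}
f=least_squares(lambda v:np.concatenate([proj(c,pts(v)[q])-u for c,q,u in obs]),[0,-20,.3])
print("fit tool-frame pin x,z,tilt",f.x.round(3),"res",f.fun.round(1)); print(pts(f.x))
E
python3 ang.py
```

```text
19.45 [ 553.3 -297.3   45.5] [ 9.997e-01 -2.400e-02  3.500e-03  5.000e-04] 19.5 [13.1  0.7 -5.4] 60
pin [([284.0, 248.0], 0.89), ([172.0, 305.0], 0.6)]
[ 560.1 -297.6   62.4] [[-1.4, -2.6], [-0.9, -0.4]]
pin_tip [([284.0, 221.0], 0.8), ([176.0, 320.0], 0.71), ([250.0, 213.0], 0.52)]
[ 537.2 -144.1  -49. ] [[-154.7, 4.7], [43.6, -21.4], [103.2, 19.1]]
len 190.99281210415688 tilt(-x) rad -0.20246230367845186 side -0.9431319670264726
fit tool-frame pin x,z,tilt [  5.026 -15.745   0.151] res [ 0.4 -0.5 -0.1 -0.8 -1.9 -0.1 -2.1 -1.2]
{'pin': array([ 558.12465968, -298.55713401,   61.26469811]), 'pin_tip': array([ 563.4756876 , -298.84176115,   27.68962569])}
```

play_rows(series=[[[-3,0,0],0,255],[[-3,0,0],0,255],[[-3,0,0],0,255],[[0,0,0],0,255]])

```text
t: 20.43
tcp_pos: [544.3, -296.7, 45.8]
tool_rot: [1.0, -0.024, 0.003, 0.0]
wrist_force: [11.7, 2.6, -2.3]
width: 18.9
grip_force: 59.5
```

```bash
python3 ang.py | tail -3; python3 -c "
from h import *
s=get_state();print(s['t'],s['tcp_pos'],s['wrist_force'],s['wrist_torque'])"
```

```text
len 162.05622445599602 tilt(-x) rad 2.291131829756623 side 2.3724795137646564
fit tool-frame pin x,z,tilt [ 16.356 -12.844   0.099] res [-1.4 -0.1 -0.3  0.5 -0.  -0.6]
{'pin': array([ 560.50041582, -298.50951619,   58.71058914]), 'pin_tip': array([ 564.07686453, -298.70149231,   24.89976011])}
21.0833 [ 544.36708434 -296.72666985   45.83756325] [11.21026468  1.67935027 -2.84270292] [ 0.37006237 -2.29967599  0.07049539]
```

play_rows(series=[[[-3,0,0],0,255],[[-3,0,0],0,255],[[-2.5,0,0],0,255],[[0,0,0],0,255]])

```text
t: 21.42
tcp_pos: [536.0, -296.4, 46.2]
tool_rot: [1.0, -0.024, 0.004, 0.0]
wrist_force: [10.7, 1.8, -0.1]
width: 19.5
grip_force: 59.5
```

play_rows(series=[[[3,0,-5],0,255],[[5,0,-8],0,255],[[8,0,-13],0,255],[[8,0,-13],0,255],[[10,0,-16],0,255],[[10,0,-16],0,255],[[0,0,0],0,255],[[0,0,0],0,255]])

```text
t: 22.08
tcp_pos: [577.4, -299.1, 116.5]
tool_rot: [1.0, -0.024, 0.001, 0.001]
wrist_force: [-0.1, 0.2, -2.9]
width: 19.2
grip_force: 59.8
```

```bash
python3 ang.py; ls pics
```

```text
22.08 [ 577.4 -299.1  116.5] [ 9.997e-01 -2.400e-02  8.000e-04  6.000e-04] 19.2 [-0.1  0.2 -2.9] 60
pin [([279.0, 231.0], 0.6), ([179.0, 283.0], 0.94), ([450.0, 199.0], 0.44)]
[ 591.7 -299.6  136.3] [[3.8, 5.2], [-0.3, 0.3], [-1.7, -1.5]]
pin_tip [([282.0, 196.0], 0.57), ([184.0, 300.0], 0.84)]
[ 605.7 -301.   103.7] [[1.5, 1.7], [0.8, 0.1]]
len 35.57798972653921 tilt(-x) rad 0.40587724206993603 side 0.04347284148021799
fit tool-frame pin x,z,tilt [ 17.979 -21.264   0.359] res [ 5.8  0.2  2.1  0.3  0.5  0.9  1.1 -0.3]
{'pin': array([ 595.28520566, -300.90865804,  137.76858756]), 'pin_tip': array([ 607.27128708, -301.52147563,  105.95729543])}
m1.png
m2.png
m3.png
m4.png
m5.png
m6.png
scene0.png
t3.png
top0.png
w1.png
w2.png
w4.png
wrist0.png
```

```bash
cat > sil.py <<'E'
from h import *
from scipy.optimize import minimize
import sys
def ring(r,z,n=32):
    a=np.linspace(0,2*np.pi,n,endpoint=False); return np.c_[r*np.cos(a),r*np.sin(a),np.full(n,z)]
PARTS=[np.r_[ring(16,0),ring(16,5)],np.r_[ring(6,0),ring(6,-28),ring(4,-34)]]
def frame(s,v):
    Rt=R.from_quat(s['tool_rot']); a=v[3]
    z=Rt.apply([-np.sin(a),0,-np.cos(a)]); y=Rt.apply([0,-1,0]); x=np.cross(y,z)
    return s['tcp_pos']+Rt.apply(v[:3]), np.c_[x,y,z]
def render(c,s,v,k=4):
    P0,M=frame(s,v); im=np.zeros((420*k,560*k),np.uint8)
    for pt in PARTS:
        h=np.array([proj(c,P0+M@q) for q in pt])
        cv2.fillConvexPoly(im,cv2.convexHull(((h+.5)*k-.5).round().astype(np.int32)),1)
    return cv2.resize(im.astype(np.float32),(560,420),interpolation=cv2.INTER_AREA), proj(c,P0)
def measure(v0,ask=("wrist","scene")):
    s=get_state(); data=[]
    for n in ask:
        c=snapshot(n); r=cut_out(c,"pin")
        if r: data.append((n,c,r[0]["mask"].astype(np.float32))); print(n,"mask",r[0]["score"],r[0]["mask"].sum())
    def cost(v,det=False):
        t=0;o=[]
        for n,c,m in data:
            im,p=render(c,s,v)
            rows=np.arange(420)[:,None]
            sel=(rows<p[1]) if n=="wrist" else (rows>p[1])
            i=(np.minimum(im,m)*sel).sum(); u=(np.maximum(im,m)*sel).sum(); t+=1-i/u; o.append(round(i/u,3))
        if det: print("IoU",o)
        return t+ (abs(v[1]-1)/20)**2
    best=None
    for a in(.2,.4,.6):
        f=minimize(cost,[v0[0],v0[1],v0[2],a],method="Nelder-Mead",options=dict(initial_simplex=np.array([[v0[0],v0[1],v0[2],a]]*5)+np.r_[np.zeros((1,4)),np.diag([4,2,6,.15])],maxiter=250))
        print(a,f.x.round(3),round(f.fun,4))
        if best is None or f.fun<best.fun: best=f
    cost(best.x,True); P0,M=frame(s,best.x); print("pin",P0.round(1),"tip",(P0-34*M[:,2]).round(1),"tool xyz,tilt",best.x.round(3)); return best.x
if __name__=="__main__": measure([17,0,-22])
E
python3 sil.py
```

```text
wrist mask 0.61 4991
scene mask 0.97 497
0.2 [ 17.547   0.287 -20.937   0.403] 0.1887
0.4 [ 17.681   0.208 -20.648   0.391] 0.1876
0.6 [ 17.534   0.129 -20.524   0.394] 0.1865
IoU [np.float32(0.953), np.float32(0.862)]
pin [ 594.2 -299.6  136. ] tip [ 607.2 -300.2  104.6] tool xyz,tilt [ 17.534   0.129 -20.524   0.394]
```

The silhouette fit is good (IoU 0.95 and 0.86) and gives a tilt of 0.394 rad against the needed 0.56, so the pin pivots higher in the pads than I assumed. I'll retrace into the hole and tilt it further.

play_rows(series=[[[-10,0,16],0,255],[[-10,0,16],0,255],[[-8,0,13],0,255],[[-8,0,13],0,255],[[-5,0,8],0,255],[[-3,0,5],0,255],[[-3,0,1.5],0,255],[[-3,0,1.5],0,255],[[0,0,0],0,255]])

```text
t: 23.68
tcp_pos: [531.1, -296.5, 44.0]
tool_rot: [1.0, -0.024, 0.004, 0.001]
wrist_force: [10.8, 2.2, -1.7]
width: 19.2
grip_force: 59.1
```

play_rows(series=[[[-3,0,1],0,255],[[-3,0,1],0,255],[[-2,0,0],0,255],[[0,0,0],0,255],[[4,0,-6.4],0,255],[[8,0,-13],0,255],[[10,0,-16],0,255],[[10,0,-16],0,255],[[12,0,-19],0,255],[[0,0,0],0,255]])

```text
t: 24.52
tcp_pos: [566.9, -299.5, 115.3]
tool_rot: [1.0, -0.024, 0.004, 0.002]
wrist_force: [1.7, -0.6, -1.3]
width: 19.2
grip_force: 59.4
```

```bash
python3 sil.py; python3 -c "
from h import *
s=get_state();print(s['t'],s['tcp_pos'],s['width'],s['wrist_force'])"
```

```text
wrist mask 0.97 5321
scene mask 0.66 384
0.2 [ 23.935   0.418 -23.979   0.569] 0.2241
0.4 [ 24.021   0.387 -24.005   0.563] 0.2231
0.6 [ 24.087   0.377 -23.744   0.576] 0.2207
IoU [np.float32(0.964), np.float32(0.816)]
pin [ 590.7 -300.9  139.2] tip [ 609.4 -301.9  110.9] tool xyz,tilt [ 24.087   0.377 -23.744   0.576]
24.7167 [ 561.42590386 -297.44048964  108.19682973] 19.490750695517214 [ 0.16071813  0.25198762 -1.42892474]
```

```bash
python3 -c "
from h import *
s=get_state();print(s['t'],s['tcp_pos'],s['width'],s['wrist_force'],s['dq'].round(3))"; python3 sil.py;  python3 -c "
from h import *
s=get_state();print(s['t'],s['tcp_pos'],s['width'],s['wrist_force'])"
```

```text
24.7167 [ 561.42590386 -297.44048964  108.19682973] 19.490750695517214 [ 0.16071813  0.25198762 -1.42892474] [-0.002  0.005  0.017  0.001  0.001  0.003]
wrist mask 0.58 5560
scene mask 0.7 437
0.2 [ 25.682   0.457 -27.12    0.557] 0.2138
0.4 [ 25.282   0.405 -25.761   0.568] 0.2029
0.6 [ 25.416   0.295 -26.296   0.57 ] 0.2052
IoU [np.float32(0.965), np.float32(0.833)]
pin [ 586.7 -299.1  133.9] tip [ 604.9 -299.9  105.2] tool xyz,tilt [ 25.282   0.405 -25.761   0.568]
24.9167 [ 561.58607384 -297.53177014  108.46218615] 19.491750609459668 [ 1.17050382 -0.27754459 -2.07893879]
```

Tilt is 0.568 rad (target 0.559), and the pin origin sits at tool (25.3, 0.4, -25.8). Carrying it over to the lug.

play_rows(series=[[[0,0,-20],0,255],[[0,0,-30],0,255],[[0,0,-35],0,255],[[0,0,-35],0,255],[[0,0,0],-0.045,255],[[-4,-30,0],0,255],[[-5,-36,0],0,255],[[-5,-36,0],0,255],[[-5,-36,0],0,255],[[-5,-36,0],0,255]])

```text
t: 25.75
tcp_pos: [538.3, -122.4, 229.2]
tool_rot: [1.0, -0.002, -0.0, -0.0]
wrist_force: [-0.2, -0.5, -1.5]
width: 19.4
grip_force: 59.7
```

play_rows(series=[[[-5,-36,0],0,255],[[-5,-36,0],0,255],[[-5,-36,0],0,255],[[-5,-36,0],0,255],[[-5,-36,0],0,255],[[-1,-34,0],0,255],[[0,0,20],0,255],[[0,0,15],0,255],[[0,0,0],0,255],[[0,0,0],0,255]])

```text
t: 26.58
tcp_pos: [512.8, 90.2, 193.7]
tool_rot: [1.0, -0.002, -0.001, 0.0]
wrist_force: [0.3, -0.4, -1.3]
width: 19.3
grip_force: 59.6
```

```bash
cat > pre.py <<'E'
from sil import *
from fit import *
s=get_state();print(round(s['t'],2),s['tcp_pos'].round(1),s['tool_rot'].round(4),round(s['width'],1),s['wrist_force'].round(1))
v=measure([25,0,-26])
w=snapshot("wrist");S=snapshot("scene");T=snapshot("top")
L=np.array([568,90.3,146.1]);M=lugR(0)
for q,X in(("bar_hole",L+M@[0,0,6]),("pin_tip",frame(s,v)[0]-34*frame(s,v)[1][:,2])):
    for n,c in(("w",w),("s",S),("t",T)):
        for r in mark_of(c,q)[:1]: print(q,n,np.round(r["uv"],1),round(r["score"],2),"pred",proj(c,X).round(1))
P0,F=frame(s,v)
loc=M.T@(P0-L); lt=M.T@(P0-34*F[:,2]-L); print("lug frame: pin",loc.round(1),"tip",lt.round(1))
E
python3 pre.py
```

```text
26.58 [512.8  90.2 193.7] [ 1.0e+00 -1.5e-03 -1.5e-03  1.0e-04] 19.3 [ 0.3 -0.4 -1.3]
wrist mask 0.86 5390
scene mask 0.59 265
0.2 [ 25.631   0.277 -29.482   0.566] 0.2272
0.4 [ 25.766   0.515 -29.264   0.574] 0.2234
0.6 [ 25.771   0.548 -29.318   0.576] 0.2237
IoU [np.float32(0.961), np.float32(0.816)]
pin [538.7  89.6 222.9] tip [557.   89.5 194.3] tool xyz,tilt [ 25.766   0.515 -29.264   0.574]
bar_hole w [284.9 160.7] 0.97 pred [281.8 158.4]
bar_hole s [293.6 188.6] 0.82 pred [293.1 185.3]
pin_tip w [283.4 175.1] 0.94 pred [282.9 180.9]
pin_tip s [292.7 170. ] 0.68 pred [290.8 168.2]
lug frame: pin [15.8 -0.7 80.7] tip [16.2 -0.8 46.7]
```

play_rows(series=[[[-20,0,0],0,255],[[0,0,0],0,255],[[0,0,0],0,255]])

```text
t: 27.48
tcp_pos: [493.7, 90.4, 194.9]
tool_rot: [1.0, -0.001, 0.0, -0.0]
wrist_force: [0.8, -1.6, -1.7]
width: 19.7
grip_force: 59.7
```

```bash
cat > hole.py <<'E'
from fit import *
def brass(c):
    hsv=cv2.cvtColor(c["frame"],cv2.COLOR_RGB2HSV); 
    return ((hsv[...,0]>14)&(hsv[...,0]<30)&(hsv[...,1]>140)&(hsv[...,2]>70)).astype(np.uint8)
def hole(c,L,M):
    m=brass(c); n,lab,st,ce=cv2.connectedComponentsWithStats(m)
    u,v=proj(c,L+M@[0,0,6]).round().astype(int)
    x0,y0=max(u-60,0),max(v-45,0); sub=m[y0:v+45,x0:u+60]
    cs,h=cv2.findContours(sub,cv2.RETR_CCOMP,cv2.CHAIN_APPROX_NONE)
    out=[]
    for k,i in zip(cs,h[0]):
        if i[3]>=0 and len(k)>12: out.append((cv2.contourArea(k),(np.array(cv2.fitEllipse(k)[0])+[x0,y0]).round(1),np.round(cv2.fitEllipse(k)[1],1)))
    return sorted(out,key=lambda t:-t[0])[:2]
if __name__=="__main__":
    L=np.array([568,90.3,146.1]);M=lugR(0)
    s=get_state();print(s['tcp_pos'],s['tool_rot'])
    w=snapshot("wrist"); save(w,"w7.png")
    print(hole(w,L,M),"pred",proj(w,L+M@[0,0,6]),[x["uv"] for x in mark_of(w,"bar_hole")[:1]])
    r=cut_out(w,"bar")[0]; print(r["score"]);m=r["mask"]
    for th in(0,): print("corners pred",[proj(w,L+M@np.array(q)).round(1).tolist() for q in([17,-23,6],[-17,-23,6],[17,60,6],[-17,60,6])])
    for cc in(240,250,265,320,330,335):
        b=np.flatnonzero(m[:,cc]); k=np.flatnonzero(brass(w)[:,cc]); print(cc,b.min() if len(b) else None,b.max() if len(b) else None,k.min() if len(k) else None,k.max() if len(k) else None)
    for rr in(100,120,130,140,150):
        b=np.flatnonzero(m[rr]); k=np.flatnonzero(brass(w)[rr]);print("row",rr,b.min() if len(b) else None,b.max() if len(b) else None,k.max() if len(k) else None)
E
python3 hole.py
```

```text
[493.69040236  90.39546845 194.86046048] [ 9.99998884e-01 -1.49300954e-03  5.82741714e-05 -9.91113937e-06]
[(242.0, array([282.6, 128.5]), array([15.2, 20.5]))] pred [282.58922754 129.2923037 ] [[284.7, 128.9]]
0.89
corners pred [[316.4, 107.8], [312.5, 148.1], [194.3, 108.2], [204.8, 148.3]]
240 107 147 106 149
250 107 148 106 149
265 107 149 106 150
320 None None None None
330 None None None None
335 None None None None
row 100 None None 98
row 120 109 315 315
row 130 114 314 314
row 140 119 312 313
row 150 257 309 311
```

My colour-based hole fit (282.6,128.5) agrees with the predicted lug pose (282.6,129.3) to within 1 px, and the bar edges agree too. Now I'll approach along the hole axis, stopping with the tip just above the bar face.

play_rows(series=[[[6.1,-0.35,8.7],0,255],[[2.65,0,4.24],0,255],[[2.65,0,4.24],0,255],[[2.65,0,4.24],0,255],[[2.65,0,4.24],0,255],[[2.65,0,4.24],0,255],[[1.32,0,2.12],0,255],[[1.32,0,2.12],0,255],[[0,0,0],0,255],[[0,0,0],0,255]])

```text
t: 28.47
tcp_pos: [516.0, 90.6, 160.8]
tool_rot: [1.0, -0.002, -0.0, 0.0]
wrist_force: [1.2, -0.5, -1.1]
width: 19.6
grip_force: 59.7
```

```bash
sed -i 's/"top");/"top");/; s/^w=snap.*/w=snapshot("wrist");S=snapshot("scene");T=S/; s/,("t",T))/)/' pre.py; python3 pre.py
```

```text
28.47 [516.   90.6 160.8] [ 1.0e+00 -1.6e-03 -1.0e-04  0.0e+00] 19.6 [ 1.2 -0.5 -1.1]
wrist mask 0.71 5415
scene mask 0.63 245
0.2 [ 25.484   0.402 -26.558   0.601] 0.2578
0.4 [ 25.233   0.3   -26.424   0.582] 0.2469
0.6 [ 25.187   0.324 -26.466   0.584] 0.2478
IoU [np.float32(0.957), np.float32(0.797)]
pin [541.2  90.2 187.2] tip [559.9  90.2 158.8] tool xyz,tilt [ 25.233   0.3   -26.424   0.582]
bar_hole w [282.8 169.2] 0.59 pred [283.  168.4]
bar_hole s [294.2 188.2] 0.59 pred [293.1 185.3]
pin_tip w [283.4 176.5] 0.95 pred [283.3 178.5]
pin_tip s [293.6 180.8] 0.5 pred [291.5 181.8]
lug frame: pin [-1.  -0.1 49. ] tip [-0.2 -0.1 15.1]
```

Aligned within about 1 mm. Entering the bar hole slowly.

play_rows(series=[[[1.32,0,2.12],0,255],[[1.32,0,2.12],0,255],[[1.32,0,2.12],0,255],[[1.06,0,1.7],0,255],[[0,0,0],0,255]])

```text
t: 29.38
tcp_pos: [520.8, 90.5, 151.9]
tool_rot: [1.0, -0.002, -0.001, 0.0]
wrist_force: [0.3, 0.2, -2.1]
width: 19.4
grip_force: 59.7
```

play_rows(series=[[[1.06,0,1.7],0,255],[[1.06,0,1.7],0,255],[[1.06,0,1.7],0,255],[[0,0,0],0,255]])

```text
t: 29.72
tcp_pos: [524.1, 90.5, 147.1]
tool_rot: [1.0, -0.002, -0.0, 0.0]
wrist_force: [-0.4, -0.5, -1.8]
width: 19.4
grip_force: 59.7
```

play_rows(series=[[[1.06,0,1.7],0,255],[[1.06,0,1.7],0,255],[[1.06,0,1.7],0,255],[[0,0,0],0,255]])

```text
t: 30.05
tcp_pos: [527.3, 90.5, 142.0]
tool_rot: [1.0, -0.002, -0.0, 0.0]
wrist_force: [-0.1, -0.5, -2.0]
width: 19.1
grip_force: 59.7
```

play_rows(series=[[[1.06,0,1.7],0,255],[[1.06,0,1.7],0,255],[[1.06,0,1.7],0,255],[[0,0,0],0,255]])

```text
t: 30.38
tcp_pos: [530.4, 90.5, 136.9]
tool_rot: [1.0, -0.002, -0.0, 0.0]
wrist_force: [-0.0, -0.0, -1.9]
width: 19.3
grip_force: 59.7
```

```bash
python3 pre.py
```

```text
30.38 [530.4  90.5 136.9] [ 1.0e+00 -1.6e-03 -3.0e-04  0.0e+00] 19.3 [-0.  -0.  -1.9]
wrist mask 0.93 5092
scene mask 0.69 218
0.2 [ 24.741   0.121 -33.635   0.234] 0.4563
0.4 [ 25.593   0.627 -36.996   0.222] 0.4578
0.6 [ 25.827   0.086 -39.028   0.214] 0.4532
IoU [np.float32(0.939), np.float32(0.61)]
pin [556.3  90.3 175.9] tip [563.5  90.3 142.6] tool xyz,tilt [ 25.827   0.086 -39.028   0.214]
bar_hole w [282.3 203.4] 0.66 pred [283.  200.5]
bar_hole s [296.3 187. ] 0.73 pred [293.1 185.3]
pin_tip s [298.3 191.4] 0.58 pred [292.5 188.3]
lug frame: pin [ 5.8  0.  31.5] tip [-5.7  0.  -0.5]
```

No contact force with the tip about 12 mm below the lug face. Continuing until the collar seats.

play_rows(series=[[[1.06,0,1.7],0,255],[[1.06,0,1.7],0,255],[[1.06,0,1.7],0,255],[[0,0,0],0,255]])

```text
t: 31.22
tcp_pos: [533.6, 90.5, 131.7]
tool_rot: [1.0, -0.002, -0.0, 0.0]
wrist_force: [-0.5, 0.8, -2.1]
width: 19.3
grip_force: 59.7
```

play_rows(series=[[[1.06,0,1.7],0,255],[[1.06,0,1.7],0,255],[[0,0,0],0,255]])

```text
t: 31.47
tcp_pos: [535.8, 90.5, 128.4]
tool_rot: [1.0, -0.002, -0.0, 0.0]
wrist_force: [-0.1, -0.8, -1.7]
width: 19.3
grip_force: 59.7
```

play_rows(series=[[[0.8,0,1.27],0,255],[[0.8,0,1.27],0,255],[[0,0,0],0,255]])

```text
t: 31.72
tcp_pos: [537.4, 90.6, 126.7]
tool_rot: [1.0, -0.002, -0.0, -0.0]
wrist_force: [-2.8, 0.3, 0.0]
width: 19.6
grip_force: 60.0
```

play_rows(series=[[[0.5,0,0.85],0,255],[[0.5,0,0.85],0,255],[[0,0,0],0,255]])

```text
t: 31.97
tcp_pos: [537.9, 90.5, 126.4]
tool_rot: [1.0, -0.002, -0.001, 0.0]
wrist_force: [-12.2, -1.3, 14.3]
width: 19.3
grip_force: 61.8
```

```bash
python3 - <<'E'
from sil import *
from fit import *
s=get_state();print(round(s['t'],2),s['tcp_pos'].round(1),s['tool_rot'].round(4),s['wrist_force'].round(1),s['wrist_torque'].round(2))
w=snapshot("wrist");S=snapshot("scene");L=np.array([568,90.3,146.1]);M=lugR(0)
for h in(6,8,10,14): print(h,proj(w,L+M@[0,0,h]).round(1),proj(S,L+M@[0,0,h]).round(1))
for n,c in(("w",w),("s",S)):
    for r in mark_of(c,"pin")[:1]: print(n,np.round(r["uv"],1),r["score"])
# steel-collar rim: lower-x... top row of pin mask
m=cut_out(w,"pin")[0]["mask"]; r=np.argwhere(m); print("mask top row",r[:,0].min(),"cols@+4",np.flatnonzero(m[r[:,0].min()+4])[[0,-1]])
for h in(6,8,10,14):
    im=np.array([proj(w,L+M@(q+[0,0,h])) for q in PARTS[0]]); print(h,"collar top row",im[:,1].min().round(1),"cols",im[:,0].min().round(1),im[:,0].max().round(1))
E
```

```text
31.97 [537.9  90.5 126.4] [ 1.0e+00 -1.5e-03 -5.0e-04  1.0e-04] [-12.2  -1.3  14.3] [-0.19  2.02  0.02]
6 [283. 219.] [293.1 185.3]
8 [283.  221.9] [292.8 184.5]
10 [283.  224.9] [292.4 183.8]
14 [283.1 230.9] [291.7 182.2]
w [280.6 218.2] 0.92
s [295.8 184.3] 0.57
mask top row 175 cols@+4 [277 290]
6 collar top row 199.7 cols 253.4 312.7
8 collar top row 202.7 cols 253.1 313.0
10 collar top row 205.7 cols 252.9 313.2
14 collar top row 211.9 cols 252.4 313.8
```

```bash
python3 - <<'E'
from sil import *
from fit import *
w=snapshot("wrist");L=np.array([568,90.3,146.1]);M=lugR(0)
m=cut_out(w,"pin")[0]["mask"]; r=np.argwhere(m); print("mask top row",r[:,0].min(),[ (k,np.flatnonzero(m[k])[[0,-1]].tolist()) for k in range(r[:,0].min(),232,5) if m[k].any()])
for h in(6,8,10,14):
    for d in(0,.02):
        Rr=R.from_euler("y",-d).as_matrix()
        im=np.array([proj(w,L+M@(Rr@q+[0,0,h])) for q in PARTS[1]]); print(h,d,"tip top row",im[:,1].min().round(1))
E
```

```text
mask top row 174 [(174, [282, 284]), (179, [276, 291]), (204, [275, 288]), (209, [262, 303]), (214, [257, 309]), (219, [255, 312]), (224, [254, 312]), (229, [255, 311])]
6 0 tip top row 171.3
6 0.02 tip top row 170.5
8 0 tip top row 173.5
8 0.02 tip top row 172.8
10 0 tip top row 175.8
10 0.02 tip top row 175.1
14 0 tip top row 180.5
14 0.02 tip top row 179.7
```

The contact is stiff, about 19 N along the hole axis, so the collar is seated. The tip row also puts the pin origin within tolerance. Releasing the grip.

play_rows(series=[[[0,0,0],0,200],[[0,0,0],0,150],[[0,0,0],0,100],[[0,0,0],0,70],[[0,0,0],0,70],[[0,0,0],0,70]])

```text
t: 32.82
tcp_pos: [538.5, 90.5, 124.5]
tool_rot: [1.0, -0.002, -0.0, 0.0]
wrist_force: [-0.1, -0.4, -0.2]
width: 61.6
grip_force: 0.0
```

```bash
cat > fin.py <<'E'
from sil import *
from fit import *
s=get_state();print(round(s['t'],2),s['tcp_pos'].round(1),s['wrist_force'].round(1),round(s['width'],1))
w=snapshot("wrist");L=np.array([568,90.3,146.1]);M=lugR(0)
r=cut_out(w,"pin")
if r:
    m=r[0]["mask"]; k=np.argwhere(m); print("mask",r[0]["score"],"top row",k[:,0].min(),[(int(q),np.flatnonzero(m[q])[[0,-1]].tolist()) for q in range(k[:,0].min(),k[:,0].max(),6) if m[q].any()])
HB=np.array([[x,y,z] for x in(-10,10) for y in(-10,10) for z in(47,)])
for h in(6,8,10):
    f=lambda A:np.array([proj(w,L+M@(q+[0,0,h])) for q in A])
    a,b,c=f(PARTS[0]),f(PARTS[1]),f(HB); print(h,"tip top",b[:,1].min().round(1),"collar top",a[:,1].min().round(1),"cols",a[:,0].min().round(1),a[:,0].max().round(1),"handle top centre",c.mean(0).round(1))
hsv=cv2.cvtColor(w["frame"],cv2.COLOR_RGB2HSV); red=((hsv[...,0]<8)|(hsv[...,0]>172))&(hsv[...,1]>150)&(hsv[...,2]>60); red[:150]=0
q=np.argwhere(red); print("red",len(q),q.min(0) if len(q) else None,q.max(0) if len(q) else None)
f=lambda y:[proj(w,L+M@(np.array([x,y,z])+[0,0,7])).round().tolist() for x in(-8,8) for z in(15,43)]
print("button face out",f(17),"in",f(12))
E
python3 fin.py
```

```text
32.82 [538.5  90.5 124.5] [-0.1 -0.4 -0.2] 61.6
mask 0.68 top row 179 [(179, [282, 286]), (209, [275, 298]), (215, [262, 309]), (221, [257, 313]), (227, [256, 314]), (233, [256, 313]), (239, [259, 310]), (245, [251, 304]), (251, [250, 305]), (257, [250, 305]), (263, [249, 306]), (269, [249, 306]), (275, [248, 307]), (281, [247, 306]), (287, [246, 306]), (293, [247, 307]), (299, [249, 307]), (305, [251, 306]), (311, [265, 306])]
6 tip top 172.9 collar top 201.9 cols 253.0 313.0 handle top centre [283.2 305.3]
8 tip top 175.1 collar top 204.9 cols 252.7 313.2 handle top centre [283.2 309.8]
10 tip top 177.5 collar top 208.0 cols 252.5 313.5 handle top centre [283.2 314.4]
red 944 [243 247] [307 265]
button face out [[251.0, 255.0], [247.0, 306.0], [248.0, 237.0], [243.0, 292.0]] in [[260.0, 254.0], [258.0, 306.0], [258.0, 237.0], [255.0, 292.0]]
```

The grip is open, and the red button reads as sprung out (column 247 against 243–251 predicted for out). I'll retreat and measure the seating height from clear views.

play_rows(series=[[[-4,0,-6.4],0,60],[[-6,0,-10],0,60],[[-8,0,-13],0,60],[[-10,0,-16],0,60],[[-10,0,-16],0,60],[[-6,0,-6],0,60],[[0,0,0],0,60],[[0,0,0],0,60]])

```text
t: 33.58
tcp_pos: [494.7, 90.7, 192.7]
tool_rot: [1.0, -0.002, 0.001, -0.0]
wrist_force: [0.6, 0.1, -0.2]
width: 65.2
grip_force: 0.0
```

```bash
cat > fit2.py <<'E'
from sil import *
from fit import *
from hole import brass
L=np.array([568,90.3,146.1]);M=lugR(0)
HB=np.array([[x,y,z] for x in(-10,10) for y in(-10,10) for z in(5,47)],float)
BT=np.array([[x,y,z] for x in(-8,8) for y in(9,17) for z in(15,43)],float)
SH=np.r_[ring(6,0),ring(6,-28),ring(4,-34)]
def rend(c,v,k=4):
    im=np.zeros((420*k,560*k),np.uint8); Rr=R.from_euler("xy",[v[4],v[3]]).as_matrix()
    for pt in(PARTS[0],HB,BT):
        h=np.array([proj(c,L+M@(Rr@q+v[:3])) for q in pt]); cv2.fillConvexPoly(im,cv2.convexHull(((h+.5)*k-.5).round().astype(np.int32)),1)
    return cv2.resize(im.astype(np.float32),(560,420),interpolation=cv2.INTER_AREA)
s=get_state();print(round(s['t'],2),s['tcp_pos'].round(1),s['wrist_force'].round(1))
D=[]
for n in("wrist","scene"):
    c=snapshot(n);r=cut_out(c,"pin")
    if r: D.append((c,r[0]["mask"].astype(np.float32))); print(n,r[0]["score"],r[0]["mask"].sum())
    save(c,"f_%s.png"%n)
w=D[0][0]
def cost(v,D=D,det=0):
    o=[]
    for c,m in D:
        im=rend(c,v); p=proj(c,L+M@v[:3]); m=m.copy()
        if c is w: m[:max(int(p[1]-22),0)]=0   # ignore shank seen below the lug
        o.append(1-np.minimum(im,m).sum()/np.maximum(im,m).sum())
    if det: print("1-IoU",np.round(o,3))
    return sum(o)
for dd in(D,D[:1]):
    v0=np.array([0,0,7,0,0.]); f=minimize(cost,v0,args=(dd,),method="Nelder-Mead",options=dict(initial_simplex=np.r_[[v0],v0+np.diag([2,2,3,.1,.1])],maxiter=400)); cost(f.x,dd,1); print("pin in lug frame x y z tiltY tiltX",f.x.round(3))
# bar: brass edges vs theta
m=brass(w)
for th in(0,.02,.04): print(th,"free end corners",[proj(w,L+M@barpt(th,x,-152,3)).round(1).tolist() for x in(17,-17)],"mid rows",[proj(w,L+M@barpt(th,x,-90,3)).round(1).tolist() for x in(17,-17)])
for q in(225,240,245,320): 
    k=np.flatnonzero(m[:,q]); print("col",q,k.min() if len(k) else None,k.max() if len(k) else None)
for q in(150,160,170,180,190): 
    k=np.flatnonzero(m[q]); print("row",q,k.max() if len(k) else None)
E
python3 fit2.py
```

```text
33.58 [494.7  90.7 192.7] [ 0.6  0.1 -0.2]
wrist 0.8 2993
scene 0.69 255
1-IoU [0.056 0.244]
pin in lug frame x y z tiltY tiltX [-2.811 -0.436  7.976  0.075  0.017]
1-IoU [0.052]
pin in lug frame x y z tiltY tiltX [-2.535 -0.572  8.583  0.094  0.009]
0 free end corners [[317.2, 109.4], [313.2, 149.8]] mid rows [[225.2, 109.7], [232.1, 150.0]]
0.02 free end corners [[317.4, 111.9], [313.3, 152.4]] mid rows [[224.7, 111.2], [231.7, 151.5]]
0.04 free end corners [[317.5, 114.5], [313.4, 155.0]] mid rows [[224.2, 112.6], [231.3, 153.1]]
col 225 108 151
col 240 108 151
col 245 108 151
col 320 None None
row 150 312
row 160 None
row 170 None
row 180 None
row 190 188
```

The bar reads 0. The pin sits about 2 mm proud and leans about 0.09 rad, with the button out. That is within limits, but I'll press the handle end gently with closed fingers to seat it fully.

play_rows(series=[[[0,0,0],0,255],[[0,0,0],0,255],[[0,0,0],0,255],[[0,0,0],0,255],[[0,0,0],0,255],[[11,0.3,5],0,255],[[11,0.2,7],0,255],[[11,0.2,7],0,255],[[0,0,0],0,255]])

```text
t: 34.53
tcp_pos: [527.8, 89.6, 171.5]
tool_rot: [1.0, -0.002, -0.001, 0.0]
wrist_force: [0.2, -0.4, 0.4]
width: -0.5
grip_force: 0.0
```

play_rows(series=[[[1.06,0,1.7],0,255],[[1.06,0,1.7],0,255],[[1.06,0,1.7],0,255],[[0,0,0],0,255]])

```text
t: 34.87
tcp_pos: [530.4, 89.9, 167.9]
tool_rot: [1.0, -0.002, 0.0, -0.0]
wrist_force: [0.1, 0.7, 0.1]
width: 0.2
grip_force: 0.0
```

play_rows(series=[[[0.8,0,1.27],0,255],[[0.8,0,1.27],0,255],[[0,0,0],0,255]])

```text
t: 35.12
tcp_pos: [532.2, 89.9, 165.3]
tool_rot: [1.0, -0.002, -0.0, -0.0]
wrist_force: [0.1, 0.6, 0.1]
width: 0.2
grip_force: 0.0
```

play_rows(series=[[[0.8,0,1.27],0,255],[[0.8,0,1.27],0,255],[[0,0,0],0,255]])

```text
t: 35.37
tcp_pos: [533.8, 89.8, 162.5]
tool_rot: [1.0, -0.002, -0.0, 0.0]
wrist_force: [-1.2, -0.2, -0.2]
width: 0.2
grip_force: 0.0
```

play_rows(series=[[[0.5,0,0.85],0,255],[[0.5,0,0.85],0,255],[[0,0,0],0,255]])

```text
t: 35.62
tcp_pos: [534.7, 89.8, 161.8]
tool_rot: [1.0, -0.002, -0.0, 0.0]
wrist_force: [-4.7, -0.7, 4.2]
width: 0.3
grip_force: 2.9
```

play_rows(series=[[[0.5,0,0.85],0,255],[[0.5,0,0.85],0,255],[[0,0,0],0,255]])

```text
t: 35.87
tcp_pos: [535.2, 89.8, 161.5]
tool_rot: [1.0, -0.002, -0.0, 0.0]
wrist_force: [-11.5, -1.4, 16.9]
width: -0.0
grip_force: 10.1
```

Contact was stiff at once, so the pin is firmly seated. Backing off and checking once more.

play_rows(series=[[[-2,0,-3.2],0,255],[[-5,0,-8],0,255],[[-8,0,-13],0,255],[[-12,0,-10],0,255],[[-14,0,0],0,255],[[0,0,0],0,255],[[0,0,0],0,255]])

```text
t: 36.45
tcp_pos: [494.8, 90.0, 194.1]
tool_rot: [1.0, -0.002, 0.001, -0.0]
wrist_force: [0.3, 0.1, -0.3]
width: -0.6
grip_force: 0.0
```

```bash
python3 fit2.py | head -9; python3 - <<'E'
from sil import *
from fit import *
w=snapshot("wrist");L=np.array([568,90.3,146.1]);M=lugR(0)
hsv=cv2.cvtColor(w["frame"],cv2.COLOR_RGB2HSV); red=((hsv[...,0]<8)|(hsv[...,0]>172))&(hsv[...,1]>150)&(hsv[...,2]>60)
u,v=proj(w,L+M@[0,0,35]).astype(int); sub=red[v-40:v+40,u-45:u+45]; q=np.argwhere(sub)+[v-40,u-45]; print("red",len(q),q.min(0),q.max(0))
for y in(17,12): print(y,[proj(w,L+M@np.array([x,y,z+7])).round(1).tolist() for x in(-8,8) for z in(15,43)])
E
```

```text
36.45 [494.8  90.  194.1] [ 0.3  0.1 -0.3]
wrist 0.85 2948
scene 0.49 218
1-IoU [0.064 0.324]
pin in lug frame x y z tiltY tiltX [-2.829 -0.     7.287  0.083  0.02 ]
1-IoU [0.048]
pin in lug frame x y z tiltY tiltX [-2.184 -0.62   9.109  0.094  0.013]
0 free end corners [[315.9, 109.6], [312.1, 149.7]] mid rows [[224.5, 109.9], [231.5, 149.9]]
0.02 free end corners [[316.1, 112.1], [312.2, 152.2]] mid rows [[224.1, 111.3], [231.1, 151.4]]
red 480 [141 256] [185 268]
17 [[257.9, 154.5], [255.6, 182.6], [256.3, 135.6], [253.7, 163.7]]
12 [[265.0, 154.5], [263.4, 182.6], [263.8, 135.5], [262.0, 163.7]]
```

```bash
python3 -c "
from workcell import *
print(finish_job())"
```

```text
the job is handed in; nothing more can be done
None
```

I shut the bar and put the ball-lock pin through both holes. Its button has sprung out, and the job was handed in at about 37 s; no verdict came back. By camera the collar sits 1–3 mm off the bar (4 mm allowed) and the pin leans about 0.09 rad (0.2 allowed).

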